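# Start and run home the second nut of a tofu press

## Task

The tofu press has been washed and is being put together again: set the loose blue nut, flange down, on its bare stud, back it off anticlockwise with light pressure until you feel it drop into the thread (clockwise from on top it only meets a stop), then screw it on clockwise until the plate is drawn fully down to its stop. Do not force the thread or overtighten, let go of the nut at the end, and leave the jars and the glass where they stand.

Things in the scene. Friction and masses are not known exactly. Their poses are not given: they have to be found in the camera images.
- nut_grip (a point): loose blue plastic nut, about 70 g, 45 mm high, starts upright: round flange 60 mm wide, 5 mm thick at the underside; above it a hexagon 46 mm across flats; through bore. Point on its axis, 27 mm above the underside, mid-hexagon. z: axis, up; x: squarely out of a flat (flats every 60 degrees)
- nut: the same loose nut; origin at the centre of the flange's underside. Three thread lugs stand in the 30 mm bore, 120 degrees apart, their undersides 8 mm above the nut's underside; between their inner ends 22.4 mm is free. A like nut is fast on the press's other stud
- press: tofu press, fixed: bamboo base 120 x 230 mm, a sprung bamboo plate 110 x 225 x 14 mm above it, two white studs 160 mm apart. Origin under the middle of the base, on the worktop; z up, y along the long side. The bare stud is at y = -80 mm, the stud with a nut already home (leave it) at y = +80 mm
- stud_tip (a point): tip of the bare stud, on its axis, 106.3 mm above the worktop, 27 mm above the washer of the raised plate. From the tip down: a cone 8 mm high, 11 to 21 mm wide; 4 mm of plain 21 mm pilot; then the thread, 28 mm wide, right-handed, three starts, 18 mm a turn. The nut's underside is 20 mm below the tip when its lugs rest on the thread's top
- thread_top (a point): on the axis at the thread's top, 12 mm below the tip: three flat lands for the lugs, between them gaps 120 degrees apart, at an angle that differs every time and that no pose shows. Turned anticlockwise a lug falls 5 to 6 mm off a land's end into a gap; clockwise it meets a stop shoulder 2 mm high (a nut set down on the shoulders stands 2 mm higher)
- washer (a point): centre of the bare stud's washer seat with the plate home, 75.5 mm above the worktop. After the drop the nut's underside is 5 to 6 mm above this; turned clockwise it passes under the lands, meets the raised plate and draws it down, and is home (underside here) 115 to 155 degrees after the drop. Keep the contact forces of thread and plate under 60 N in all; a stiff hard grip wedges lugs on edges
- plate (a joint): how far the plate is drawn down at the bare stud, an angle about the other stud: 0 up on its spring (4 mm too high there), 0.025 rad level and down on its stop. The spring pushes up with about 2 N at first, 7 N at the stop; the thread holds it by friction when the nut is let go
- jar_mid (a point): bystander: glass jar with a grey lid, 72 mm wide, 102 mm high; point at its centre, 51 mm up
- spice_mid (a point): bystander: spice jar with a red cap, 45 mm wide, 106 mm high; point at its centre, 53 mm up
- tumbler_mid (a point): bystander: glass tumbler, 81 mm wide, 92 mm high; point at its centre, 46 mm up
Not all that is in view belongs to the job. Of the things shaped like the nut, the blue one is meant.

How it is judged:
By the outcome, as a careful person would: the job done as asked, in the order asked, and still so for the second after the job is handed in, with the robot touching nothing.
It also fails if it takes over 72 s, if anything falls off the work surface, if the arm or the gripper's body presses on something with over 40 N, if the wrist force passes 120 N, or if a joint passes its speed limit or range.

## Robot

A 6-joint arm with a two-finger parallel gripper is mounted at the origin on the work surface; the furniture and walls round the work are solid. World frame = base frame: x ahead of the robot, y to its left, z up, the work surface at z = 0. Lengths are in m, angles in degrees, forces in N, time in s.
With the tool pointing down it reaches from about 0.25 to 0.85 m from the base axis. Payload 12.5 kg.
Tool frame: the origin (TCP) lies between the finger pads; the fingertips stand 14 mm ahead of it and the grasp point (between the pads) lies 5 mm behind it; z points along the fingers, y is the line along which they close (so a half turn about z gives the same grasp; the last joint's range is limited). The gripper opens to 93 mm and grips with 3 to 60 N. Pads are 15 mm wide; open, the fingers measure 128 mm over their backs; the gripper's body (75 mm by 188 mm) begins 65 mm behind the grasp point.
Start: joints at [63.965, 20.094, 94.641, -0, 65.266, -4.847], TCP at [0.199, 0.513, 0.233] pointing down, gripper open.
Joint ranges: [-157.81, 157.81], [-45, 120.19], [0.68, 151.7], [-89.99, 269.99], [4.06, 180], [-164.3, 164.3]. Speed limits (degrees/s): [127.2, 127.2, 159.86, 180, 180, 180].

## Interface

Orientations are given as [roll, pitch, yaw] about the fixed x, y, z axes, in that order (R = Rz(yaw) Ry(pitch) Rx(roll)).
In Python, from station import read_state, get_image, job_done gives the robot as it stands.
- The arm moves only by the tool play_rows, never from a script. Its argument "rows" is a list of rows, each a list of 7 numbers: the shift along the tool's x, y, z normalised to -1 to 1, where 1 is 400 mm, then the turn, a rotation vector about the tool's x, y, z normalised to -1 to 1, where 1 is 180 degrees, then the opening, from 0 (shut) to 1 (fully open). In form: [[dx, dy, dz, rx, ry, rz, claw], ...]. A call has exactly 5 rows; each row is the pose to reach, as a shift and turn from the pose commanded when the call began, along the tool's axes at that moment, turning the shorter way round; what a row does not reach only later rows make up. A row lasts 1/10 s, in which the tool goes at most 50 mm and 8.59 degrees, less where a joint would pass 70% of its speed; a pose out of reach is approached as far as the arm can. A call with a number of a shift or a turn outside -1 to 1 is refused whole. A call with a gripper value outside its range is refused whole. The fingers move at their own pace and stop on an object; "force" is the grip in N (left out, the last holds). Time passes only in rows, so rows that repeat a pose let the fingers close, or fill a call up. It gives the time, the measured TCP pose, the force, the opening and the grip force at its end, in the units of the state.
- read_state(): the state, without advancing time (a new reading comes with each control period).
- get_image(name): name is "side" or "top" or "wrist"; returns a dict with "pixels" (400x640x3 uint8, red, green, blue), "range_z" (400x640 float32, m along the optical axis (not along the pixel's ray), 0 where there is no reading), "intrinsics" (3x3 intrinsics, pixels), "k1" (the pictures are not rectified: a ray, as slopes to the right and down, at radius r is drawn at 1 + k1 r^2 times it, then the intrinsics apply), "world_from_camera" (4x4, takes a point from camera to world coordinates). Camera axes: x right, y up, looking along -z (the intrinsics and any distortion apply to the point x, -y, -z); pixel columns grow to the right and rows downward; lengths in m; the calibration is good to about 2 mm. A picture is of the moment at which its call begins.
- job_done(): hands the job in; it is judged then, once.
The state is a dict: "time_s": time; "joint_pos": joint angles; "qvel": joint speeds; "tau": joint torques, N m; "tcp_pos": TCP position; "tool_rot": TCP orientation; "force": force on the tool from outside, world axes, zero at the start; "torque": the same for the moment, N m; "gripper_width": finger opening in m; "grasp_force": force on a finger pad.
Only numpy, scipy, OpenCV 4.12 (cv2) and the standard library are available. Lean on these libraries where they do the work, as an engineer would, in place of code of your own. Each camera call takes 0.05 s, during which the arm holds its last target. There are 200 camera calls.

## Working session

There is one attempt and no reset: what is moved stays moved. The work goes in short steps, Python scripts to look and compute and a tool call to move; the robot and the scene stay as the last step left them, time stands still between calls to the robot, and variables do not carry over. Pictures are saved under pics/ and viewed, at most 10 in all, crops included, and the job is handed in when it is done.

Besides the shell and the picture viewer there is one more tool, called after ">>>" as name([rows], argument=value, ...), one row to a line, values as JSON. play_rows: Moves the arm, as the interface text tells. Scaled input: -1 to 1 covers 400 mm each way for a shift and 180 degrees each way for a turn. Its arguments: {"type":"object","properties":{"rows":{"type":"array"},"force":{"type":"number"}},"required":["rows"]}

```bash
mkdir -p pics; cat > h.py <<'E'
import numpy as np,cv2
from station import read_state,get_image,job_done
def pts(im):
    "world point per pixel from range"
    K=im["intrinsics"];h,w=im["range_z"].shape
    u,v=np.meshgrid(np.arange(w),np.arange(h))
    s=rays(im,u,v); z=im["range_z"][...,None]
    M=im["world_from_camera"]; return (s*z)@M[:3,:3].T+M[:3,3]
def rays(im,u,v):
    K=im["intrinsics"];k=im["k1"]
    a=(np.asarray(u,float)-K[0,2])/K[0,0];b=(np.asarray(v,float)-K[1,2])/K[1,1]
    x,y=a.copy(),b.copy()
    for _ in range(20):
        f=1+k*(x*x+y*y);x,y=a/f,b/f
    return np.stack([x,-y,-np.ones_like(x)],-1)
def onz(im,u,v,z):
    M=im["world_from_camera"];d=rays(im,u,v)@M[:3,:3].T;o=M[:3,3]
    return o+d*((z-o[2])/d[...,2])[...,None]
def save(im,n): cv2.imwrite(f"pics/{n}.png",im["pixels"][...,::-1])
E
python3 - <<'E'
from h import *
for n in ["top","side"]:
    im=get_image(n);save(im,n+"0");np.savez(n+"0.npz",**im)
    print(n,im["intrinsics"][0],im["k1"],im["world_from_camera"].round(3).tolist(),(im["range_z"]>0).mean())
print(read_state())
E
```

```text
top [465.59902928   0.         325.48702775] -0.11762135091700322 [[-0.028, 0.991, -0.129, 0.426], [-1.0, -0.03, -0.008, -0.011], [-0.012, 0.129, 0.992, 1.327], [0.0, 0.0, 0.0, 1.0]] 0.99632421875
side [493.24351889   0.         321.02836967] -0.10908050422818147 [[0.094, 0.806, -0.585, -0.351], [-0.996, 0.072, -0.061, -0.078], [-0.007, 0.588, 0.809, 1.381], [0.0, 0.0, 0.0, 1.0]] 0.99583984375
{'time_s': 0.1, 'joint_pos': array([ 6.39643625e+01,  2.01223963e+01,  9.46739257e+01, -2.31519127e-03,
        6.52653638e+01, -4.84651420e+00]), 'qvel': array([ 0.00366156, -0.21279623, -0.05219251,  0.01660786,  0.12276622,
       -0.01716879]), 'tau': array([ 9.44034982e-04, -4.98032963e+01, -2.85701197e+01,  6.99535687e-02,
        2.39208952e-02,  2.00128426e-06]), 'tcp_pos': array([0.19864173, 0.51255116, 0.23214004]), 'tool_rot': array([-1.79938357e+02, -3.11741371e-03,  1.58811845e+02]), 'force': array([ 0.95355868, -0.73293597, -0.11211089]), 'torque': array([ 0.03913213, -0.01809096, -0.00425242]), 'grasp_force': 0.0, 'gripper_width': 0.09282925444640247}
```

View pics/top0.png

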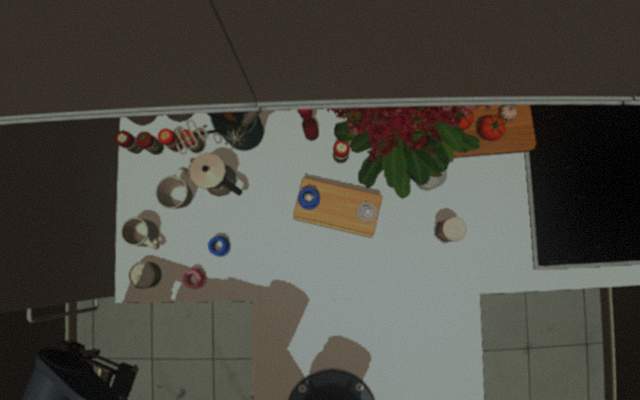

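View pics/side0.png

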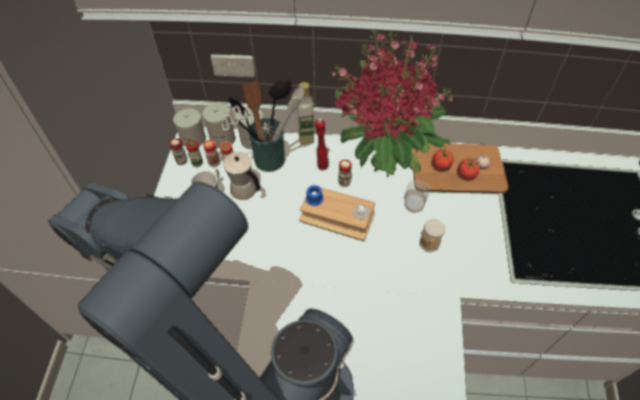

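The top view shows the loose blue nut at (219,245), the fixed nut at (309,197) on the press, and the bare stud with its washer at (367,212). The jar is at (452,228), the tumbler at about (433,178) and the spice jar at (342,150). The plant overhangs near (385,180).

```bash
python3 - <<'E'
from h import *
im=dict(np.load("top0.npz"));P=pts(im)
hsv=cv2.cvtColor(im["pixels"],cv2.COLOR_RGB2HSV)
m=((hsv[...,0]>100)&(hsv[...,0]<130)&(hsv[...,1]>120)&(hsv[...,2]>50)).astype(np.uint8)
n,l,s,c=cv2.connectedComponentsWithStats(m)
for i in range(1,n):
    if s[i,4]>60:
        p=P[l==i];top=np.percentile(p[:,2],90);q=p[p[:,2]>top-.008]
        print(s[i],c[i],p.mean(0).round(4),"top",top.round(4),((q.max(0)+q.min(0))/2).round(4))
# stud
sub=P[195:230,350:385].reshape(-1,3);
for lo,hi in [(.083,.12),(.09,.12)]:
    q=sub[(sub[:,2]>lo)&(sub[:,2]<hi)];print(len(q),q.mean(0).round(4),q.max(0).round(4),q.min(0).round(4))
print(P[212,355:380,2].round(3))
# plate rect
z=P[...,2];w=((z>.055)&(z<.095)).astype(np.uint8);w[:170]=0;w[240:]=0;w[:,:285]=0;w[:,390:]=0
q=P[w>0][:,:2].astype(np.float32);print(cv2.minAreaRect(q), np.percentile(P[w>0][:,2],[10,50,90]))
# leaves heights near stud
g=(hsv[...,0]>35)&(hsv[...,0]<85)&(hsv[...,1]>80)
q=P[g];d=np.hypot(q[:,0]-.53,q[:,1]+.12);o=np.argsort(d)[:1500:100];print(np.c_[q[o],d[o]].round(3))
E
```

```text
[299 188  20  21 234] [308.74358974 198.60683761] [0.5912 0.0433 0.1096] top 0.1217 [0.5959 0.0447 0.12  ]
[209 237  20  19 199] [218.79396985 246.19095477] [0.4746 0.2994 0.0429] top 0.047 [0.4636 0.1582 0.6831]
112 [ 0.5549 -0.1114  0.0943] [ 0.5937 -0.0895  0.1073] [ 0.5237 -0.1423  0.083 ]
77 [ 0.555  -0.1093  0.0984] [ 0.5692 -0.0965  0.1073] [ 0.5424 -0.1235  0.09  ]
[ 0.075  0.076  0.075  0.079  0.079  0.081  0.079  0.092  0.096  0.099
  0.102  0.103  0.1    0.106  0.106  0.099  0.092  0.078  0.081  0.084
  0.077  0.081  0.074  0.084 -0.002]
((0.5762356519699097, -0.03276620805263519), (0.22490525245666504, 0.11132445931434631), 75.01837158203125) [0.07173223 0.07569712 0.08000014]
[[ 0.571 -0.171  0.274  0.065]
 [ 0.579 -0.176  0.269  0.074]
 [ 0.609 -0.109  0.291  0.08 ]
 [ 0.608 -0.086  0.29   0.085]
 [ 0.614 -0.088  0.295  0.09 ]
 [ 0.606 -0.175  0.286  0.094]
 [ 0.628 -0.122  0.299  0.098]
 [ 0.631 -0.132  0.293  0.102]
 [ 0.636 -0.127  0.306  0.106]
 [ 0.637 -0.146  0.309  0.11 ]
 [ 0.641 -0.092  0.317  0.115]
 [ 0.617 -0.201  0.288  0.118]
 [ 0.621 -0.201  0.288  0.122]
 [ 0.638 -0.184  0.311  0.125]
 [ 0.638 -0.193  0.299  0.13 ]]
```

>>> play_rows([
  [-0.08,-0.025,-0.008,0,0,0,1],
  [-0.17,-0.05,-0.017,0,0,0,1],
  [-0.26,-0.075,-0.025,0,0,0,1],
  [-0.35,-0.1,-0.034,0,0,0,1],
  [-0.44,-0.13,-0.04,0,0,0,1],
])

```text
time_s: 0.6
tcp_pos: [0.3451, 0.3997, 0.2487]
tool_rot: [-180.0, -0.0, 158.8]
force: [-0.2, -0.2, -0.0]
gripper_width: 0.0931
grasp_force: 0.0
```

>>> play_rows([
  [-0.09,-0.027,0,0,0,0,1],
  [-0.18,-0.054,0,0,0,0,1],
  [-0.27,-0.081,0,0,0,0,1],
  [-0.35,-0.105,0,0,0,0,1],
  [-0.393,-0.118,0,0,0,0,1],
])

```text
time_s: 1.1
tcp_pos: [0.475, 0.2983, 0.2483]
tool_rot: [-180.0, -0.0, 158.7]
force: [-0.4, 0.3, -0.5]
gripper_width: 0.093
grasp_force: 0.0
```

```bash
python3 - <<'E'
from h import *
s=read_state();print(s['tcp_pos'],s['tool_rot'],s['joint_pos'])
im=get_image("wrist");save(im,"w1");np.savez("w1.npz",**im)
print(im["world_from_camera"].round(3).tolist(),im["intrinsics"][0])
t=dict(np.load("top0.npz"));P=pts(t).reshape(-1,3)
# obstacle map around stud: by angle sector, min distance for height bands
S=np.array([.555,-.110]);d=P[:,:2]-S;r=np.hypot(*d.T);a=np.degrees(np.arctan2(d[:,1],d[:,0]))
for lo in range(-180,180,20):
    k=(a>=lo)&(a<lo+20)&(r<.25)
    row=[]
    for zl,zh in[(.13,.2),(.2,.26),(.26,.3),(.3,.36),(.36,.6)]:
        q=k&(P[:,2]>zl)&(P[:,2]<zh);row.append(round(float(np.percentile(r[q],2)),3) if q.sum()>5 else None)
    print(lo,row)
E
```

```text
[0.47503452 0.29831897 0.24829865] [-1.79971010e+02 -9.86016071e-03  1.58715741e+02] [ 2.73790307e+01  2.03543855e+01  9.19360619e+01 -1.26897182e-02
  6.77378323e+01 -4.13319025e+01]
[[0.364, -0.894, -0.261, 0.403], [0.931, 0.349, 0.104, 0.328], [-0.002, -0.281, 0.96, 0.401], [0.0, 0.0, 0.0, 1.0]] [299.48716729   0.         321.03042615]
-180 [None, None, None, None, None]
-160 [None, None, None, None, None]
-140 [None, None, None, None, None]
-120 [None, None, None, None, None]
-100 [None, None, 0.069, None, None]
-80 [None, 0.087, 0.061, 0.135, 0.194]
-60 [None, 0.103, 0.055, 0.099, 0.159]
-40 [None, 0.077, 0.061, 0.059, 0.133]
-20 [None, None, 0.047, 0.078, 0.125]
0 [None, 0.045, 0.041, 0.074, 0.129]
20 [None, 0.167, 0.046, 0.068, 0.151]
40 [None, None, None, None, None]
60 [None, None, None, None, None]
80 [None, None, None, None, None]
100 [None, None, None, None, None]
120 [None, None, None, None, None]
140 [None, None, None, None, None]
160 [None, None, None, None, None]
```

View pics/w1.png

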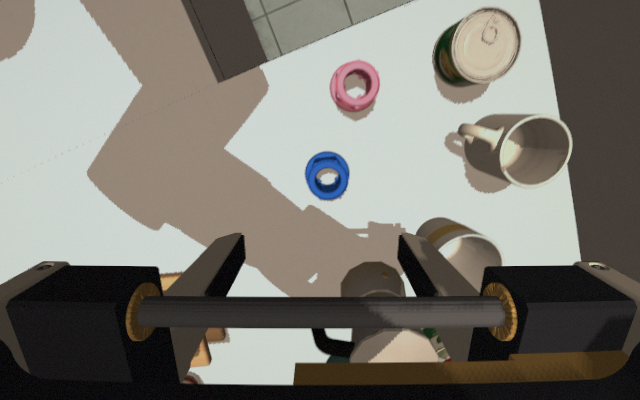

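The wrist view shows the blue nut at (327,175) and the pink decoy at (355,85). The leaves hang 41–70 mm from the stud at z 0.2–0.3, so I'll check the gripper body's clearance and measure the hexagon's angle.

```bash
cat > hexa.py <<'E'
from h import *
def hexfit(im,zt,near=None):
    "centre of blue top face and flat-normal angle (deg mod 60), top at height zt"
    P=pts(im);hsv=cv2.cvtColor(im["pixels"],cv2.COLOR_RGB2HSV)
    m=(hsv[...,0]>100)&(hsv[...,0]<130)&(hsv[...,1]>110)
    if near is not None: m&=np.hypot(P[...,0]-near[0],P[...,1]-near[1])<.05
    k=m&(abs(P[...,2]-zt)<.006)
    v,u=np.nonzero(k);q=onz(im,u,v,zt)[:,:2]
    h=cv2.convexHull(q.astype(np.float32))[:,0]
    c0=cv2.minEnclosingCircle(h)[0]
    th=np.arange(0,60,1.);w=[]
    for t in th:
        ws=[np.ptp(h@[np.cos(np.radians(t+o)),np.sin(np.radians(t+o))]) for o in(0,60,120)]
        w.append(np.mean(ws))
    w=np.array(w);F=np.sum(w*np.exp(-1j*np.radians(6*th)))
    return c0,(np.degrees(np.angle(-F))/-6)%60,w.min(),w.max(),k.sum(),P[m][:,2].max(),P[m].min(0)
E
python3 - <<'E'
from hexa import *
w=dict(np.load("w1.npz"));print(hexfit(w,.045,(.474,.299)))
C=[]
for n in("top0","side0"):
    P=pts(dict(np.load(n+".npz"))).reshape(-1,3);k=(P[:,2]>.15)&(P[:,2]<.6)&(np.hypot(P[:,0]-.555,P[:,1]+.11)<.25);C.append(P[k])
    print(n,k.sum())
C=np.vstack(C);np.save("leaf.npy",C)
from scipy.spatial.transform import Rotation as Ro
g=np.array([.555,-.110,.117])
for tilt in(0,10,15,20,25):
  print(tilt,[ (yaw,int(sum((abs(q[:,0])<.042)&(abs(q[:,1])<.099)&(-q[:,2]>.06)&(-q[:,2]<.22)))) for yaw in range(90,215,10) for q in [Ro.from_matrix((Ro.from_euler('xyz',[180,0,yaw],degrees=True)*Ro.from_euler('y',-tilt,degrees=True)).as_matrix()).inv().apply(C-g)]])
print((Ro.from_euler('xyz',[180,0,150],degrees=True)*Ro.from_euler('y',-15,degrees=True)).apply([0,0,-.1]))
E
```

```text
((0.47879424691200256, 0.3069407343864441), np.float64(46.406694721369966), np.float64(0.04896747591983599), np.float64(0.05134478128660009), np.int64(843), np.float64(0.3566431912301738), array([ 0.43790467,  0.25198235, -0.00081166]))
top0 8251
side0 8297
0 [(90, 1302), (100, 1088), (110, 875), (120, 695), (130, 510), (140, 366), (150, 232), (160, 190), (170, 239), (180, 368), (190, 561), (200, 789), (210, 993)]
10 [(90, 799), (100, 575), (110, 354), (120, 172), (130, 39), (140, 0), (150, 0), (160, 0), (170, 0), (180, 26), (190, 142), (200, 281), (210, 433)]
15 [(90, 509), (100, 275), (110, 101), (120, 3), (130, 0), (140, 0), (150, 0), (160, 0), (170, 0), (180, 0), (190, 28), (200, 144), (210, 276)]
20 [(90, 187), (100, 41), (110, 0), (120, 0), (130, 0), (140, 0), (150, 0), (160, 0), (170, 0), (180, 0), (190, 0), (200, 30), (210, 143)]
25 [(90, 5), (100, 0), (110, 0), (120, 0), (130, 0), (140, 0), (150, 0), (160, 0), (170, 0), (180, 0), (190, 0), (200, 0), (210, 31)]
[-0.02241439  0.01294095  0.09659258]
```

```bash
cat > hexa.py <<'E'
from h import *
def hexfit(im,zt,box,tol=.006):
    "blue top face at height zt within pixel box u0,v0,u1,v1: centre, flat-normal angle mod 60, min/max width"
    u0,v0,u1,v1=box;B=np.zeros(im["range_z"].shape,bool);B[v0:v1,u0:u1]=1
    P=pts(im);hsv=cv2.cvtColor(im["pixels"],cv2.COLOR_RGB2HSV)
    m=B&(hsv[...,0]>100)&(hsv[...,0]<130)&(hsv[...,1]>110)
    k=(m&(abs(P[...,2]-zt)<tol)).astype(np.uint8)
    n,l,s,_=cv2.connectedComponentsWithStats(k);i=1+np.argmax(s[1:,4])
    c=cv2.convexHull(cv2.findContours((l==i).astype(np.uint8),0,1)[0][0])
    c=np.vstack([x for x in [c[:,0]]]).astype(float)
    h=onz(im,c[:,0],c[:,1],zt)[:,:2]
    th=np.arange(0,60,1.);pr=lambda t:h@[np.cos(np.radians(t)),np.sin(np.radians(t))]
    w=np.array([np.mean([np.ptp(pr(t+o)) for o in(0,60,120)]) for t in th])
    F=np.sum(w*np.exp(-1j*np.radians(6*th)));a=(np.degrees(np.angle(-F))/-6)%60
    N=[];b=[]
    for o in(0,60,120):
        p=pr(a+o);N.append([np.cos(np.radians(a+o)),np.sin(np.radians(a+o))]);b.append((p.max()+p.min())/2)
    ctr=np.linalg.lstsq(np.array(N),np.array(b),rcond=None)[0]
    return ctr.round(4),round(a,1),w.min().round(4),w.max().round(4),int(s[i,4]),np.percentile(P[l==i][:,2],[5,50,95]).round(4)
E
python3 - <<'E'
from hexa import *
w=dict(np.load("w1.npz"))
for tol in(.003,.005,.008):print(hexfit(w,.045,(295,145,360,205),tol))
c=w["pixels"][140:210,290:365,::-1];cv2.imwrite("pics/c1.png",cv2.resize(c,None,fx=7,fy=7,interpolation=3))
P=pts(w);print(P[140:150,300,2].round(4),P[175,295:360:3,2].round(3),P[150:205:3,327,2].round(3))
E
```

```text
(array([0.4784, 0.3063]), np.float64(47.1), np.float64(0.0489), np.float64(0.0512), 820, array([0.0428, 0.045 , 0.0465]))
(array([0.4783, 0.3063]), np.float64(46.5), np.float64(0.049), np.float64(0.0513), 837, array([0.0426, 0.045 , 0.0465]))
(array([0.4783, 0.3064]), np.float64(46.0), np.float64(0.049), np.float64(0.0517), 856, array([0.0422, 0.045 , 0.0465]))
[ 0.0005  0.      0.0014 -0.0003 -0.0002  0.0015 -0.0002 -0.0006  0.0004
  0.0003] [ 0.    -0.001 -0.    -0.     0.003  0.045  0.046  0.045 -0.     0.
 -0.001  0.     0.001  0.001 -0.     0.044  0.045  0.046  0.038 -0.001
 -0.001  0.   ] [ 0.     0.005  0.008  0.043  0.045  0.045  0.002  0.    -0.     0.001
  0.     0.001  0.018  0.033  0.046  0.045  0.044 -0.001  0.002]
```

View pics/c1.png

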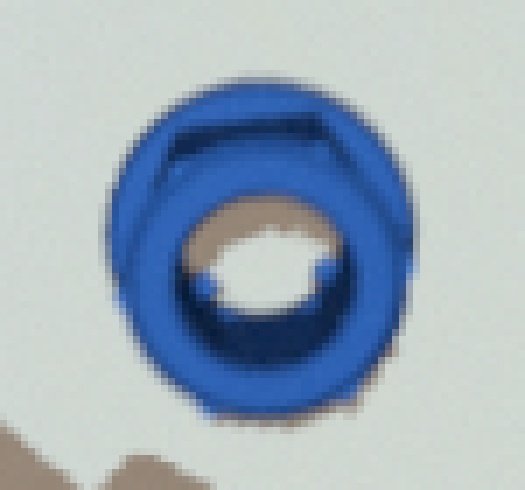

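The crop shows the hexagon with a chamfered, round top, and one flat facing up whose base edge runs (175,128) to (322,113). That puts a flat normal near 45–47°, which agrees with the fit. I'll grip at yaw 136, tilted 20° away from the plant.

```bash
cat > go.py <<'E'
from h import *
from scipy.spatial.transform import Rotation as Ro
def tgt(yaw,tilt=20): return Ro.from_euler('xyz',[180,0,yaw],degrees=True)*Ro.from_euler('y',-tilt,degrees=True)
def go(grasp,yaw,tilt=20,s=None):
    "normalised shift & turn from the measured pose to put the grasp point at grasp"
    s=s or read_state();R0=Ro.from_euler('xyz',s['tool_rot'],degrees=True);R=tgt(yaw,tilt)
    p=np.asarray(grasp)+R.apply([0,0,.005])
    d=R0.inv().apply(p-s['tcp_pos']);r=(R0.inv()*R).as_rotvec(degrees=True)
    n=max(np.linalg.norm(d)/.05,np.linalg.norm(r)/8.59)
    print("go",(d/.4).round(4).tolist(),(r/180).round(4).tolist(),"rows>=",round(n,1));return d/.4,r/180
def where():
    s=read_state();R=Ro.from_euler('xyz',s['tool_rot'],degrees=True)
    g=s['tcp_pos']-R.apply([0,0,.005]);y=(R.as_matrix()[:2,1]);print("t",s['time_s'],"grasp",g.round(4),"closing dir",np.degrees(np.arctan2(y[1],y[0])).round(1),"axis",R.as_matrix()[:,2].round(3),"F",s['force'].round(1),"T",s['torque'].round(2),"w",round(s['gripper_width'],4),"j",s['joint_pos'].round(0))
E
python3 -c "
from go import *
go((.478,.306,.13),136)"
```

```text
go [-0.0009, 0.0198, 0.3074] [0.0218, -0.1095, 0.1248] rows>= 3.5
```

>>> play_rows([
  [0,0.005,0.077,0.0054,-0.0274,0.0312,0.95],
  [0,0.01,0.154,0.0109,-0.0548,0.0624,0.9],
  [0,0.015,0.23,0.0163,-0.0821,0.0936,0.9],
  [-0.001,0.02,0.307,0.0218,-0.1095,0.1248,0.9],
  [-0.001,0.02,0.307,0.0218,-0.1095,0.1248,0.9],
], force=8)

```text
time_s: 1.65
tcp_pos: [0.4742, 0.3076, 0.1225]
tool_rot: [-179.7, 20.0, 136.2]
force: [-0.9, -0.1, 1.0]
gripper_width: 0.0838
grasp_force: 0.0
```

```bash
python3 - <<'E'
from go import *
from hexa import hexfit
where()
im=get_image("wrist");save(im,"w2");np.savez("w2.npz",**im)
print(hexfit(im,.045,(200,60,450,300)))
go((.478,.306,.03),136)
E
```

```text
t 1.65 grasp [0.4729 0.3088 0.1272] closing dir 46.1 axis [ 0.243 -0.24  -0.94 ] F [-0.9 -0.1  1. ] T [0.12 0.12 0.01] w 0.0838 j [ 37.  30. 100. -26.  50.   8.]
(array([0.4778, 0.3074]), np.float64(46.3), np.float64(0.0489), np.float64(0.0532), 1856, array([0.0414, 0.0451, 0.0462]))
go [0.0718, 0.0029, 0.2362] [-0.0006, -0.0005, 0.0019] rows>= 2.0
```

View pics/w2.png

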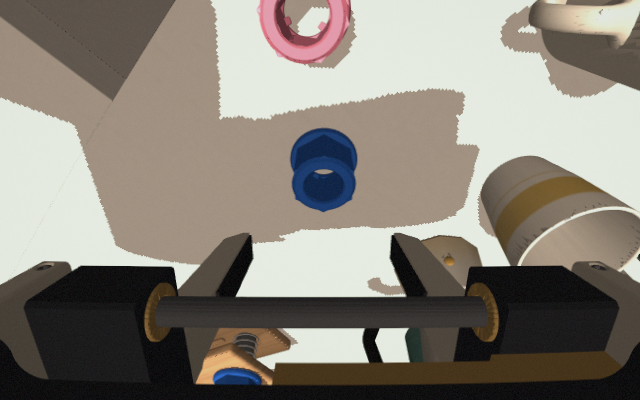

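The hex centre is at (0.478,0.307) with the flat normal at 46°, which agrees with the earlier estimate. The nut sits centred between the fingers at (323,185).

>>> play_rows([
  [0.02,0.001,0.055,0,0,0,0.9],
  [0.04,0.002,0.11,0,0,0,0.9],
  [0.043,0.002,0.118,0,0,0,0.9],
  [0.043,0.002,0.118,0,0,0,0.9],
  [0.043,0.002,0.118,0,0,0,0.9],
])

```text
time_s: 2.2
tcp_pos: [0.4781, 0.3082, 0.0773]
tool_rot: [179.9, 20.0, 136.1]
force: [0.3, 0.0, 0.0]
gripper_width: 0.084
grasp_force: 0.0
```

```bash
python3 - <<'E'
from go import *
where()
go((.478,.3068,.029),136)
E
```

```text
t 2.2 grasp [0.4769 0.3094 0.082 ] closing dir 46.2 axis [ 0.248 -0.235 -0.94 ] F [0.3 0.  0. ] T [0.06 0.14 0.04] w 0.084 j [ 37.  34. 101. -28.  45.  11.]
go [0.0391, -0.0031, 0.1268] [0.001, -0.0002, 0.0006] rows>= 1.1
```

>>> play_rows([
  [0.013,-0.001,0.042,0,0,0,0.9],
  [0.026,-0.002,0.085,0,0,0,0.9],
  [0.04,-0.003,0.127,0,0,0,0.9],
  [0.04,-0.003,0.127,0,0,0,0.7],
  [0.04,-0.003,0.127,0,0,0,0.4],
])

```text
time_s: 2.7
tcp_pos: [0.4787, 0.3057, 0.0236]
tool_rot: [179.9, 20.0, 136.1]
force: [-0.2, 0.1, 0.3]
gripper_width: 0.072
grasp_force: 0.0
```

>>> play_rows([
  [0,0,0,0,0,0,0.3],
  [0,0,0,0,0,0,0.3],
  [0,0,0,0,0,0,0.3],
  [0,0,0,0,0,0,0.3],
  [0,0,0,0,0,0,0.3],
], force=10)

```text
time_s: 3.2
tcp_pos: [0.4785, 0.3056, 0.023]
tool_rot: [179.9, 20.0, 136.1]
force: [-1.6, 0.7, 6.3]
gripper_width: 0.046
grasp_force: 10.0
```

```bash
python3 - <<'E'
from go import *
where()
go((.478,.3068,.18),136)
E
```

```text
t 3.2 grasp [0.4772 0.3068 0.0277] closing dir 46.1 axis [ 0.247 -0.236 -0.94 ] F [-1.6  0.7  6.3] T [-0.17  0.2  -0.09] w 0.046 j [ 37.  39. 102. -32.  40.  15.]
go [-0.1315, 0.0018, -0.3574] [0.0006, -0.0001, 0.0005] rows>= 3.0
```

>>> play_rows([
  [-0.02,0,-0.06,0,0,0,0.3],
  [-0.055,0,-0.15,0,0,0,0.3],
  [-0.095,0,-0.26,0,0,0,0.3],
  [-0.132,0.002,-0.357,0,0,0,0.3],
  [-0.132,0.002,-0.357,0,0,0,0.3],
])

```text
time_s: 3.7
tcp_pos: [0.4813, 0.3068, 0.1801]
tool_rot: [179.4, 20.1, 135.9]
force: [0.5, 0.3, -0.7]
gripper_width: 0.046
grasp_force: 10.0
```

```bash
python3 - <<'E'
from go import *
where()
go((.515,-.11,.19),136)
C=np.load("leaf.npy")
def hit(g,yaw,tilt=20):
    q=tgt(yaw,tilt).inv().apply(C-np.array(g)); return int(sum((abs(q[:,0])<.045)&(abs(q[:,1])<.1)&(-q[:,2]>.06)&(-q[:,2]<.25)))
for g in[(.515,-.11,.19),(.525,-.14,.19),(.555,-.11,.165),(.545,-.10,.165),(.555,-.11,.117)]:print(g,[hit(g,y) for y in(110,120,136,150,165,180,190)])
E
```

```text
t 3.7 grasp [0.48   0.3079 0.1848] closing dir 46.1 axis [ 0.253 -0.231 -0.939] F [ 0.5  0.3 -0.7] T [0.17 0.14 0.02] w 0.046 j [ 37.  25.  98. -24.  56.   4.]
go [-0.7459, -0.6927, 0.2517] [0.003, 0.0003, -0.0003] rows>= 8.4
(0.515, -0.11, 0.19) [63, 0, 0, 0, 0, 0, 0]
(0.525, -0.14, 0.19) [297, 186, 2, 0, 0, 0, 0]
(0.555, -0.11, 0.165) [181, 49, 0, 0, 0, 2, 89]
(0.545, -0.1, 0.165) [20, 0, 0, 0, 0, 0, 26]
(0.555, -0.11, 0.117) [0, 0, 0, 0, 0, 0, 0]
```

>>> play_rows([
  [-0.06,-0.055,0.02,0,0,0,0.3],
  [-0.14,-0.13,0.047,0,0,0,0.3],
  [-0.22,-0.204,0.074,0,0,0,0.3],
  [-0.3,-0.279,0.101,0,0,0,0.3],
  [-0.38,-0.353,0.128,0,0,0,0.3],
])

```text
time_s: 4.2
tcp_pos: [0.4965, 0.0907, 0.1776]
tool_rot: [-180.0, 19.9, 136.2]
force: [0.3, 0.1, -1.4]
gripper_width: 0.0457
grasp_force: 10.0
```

>>> play_rows([
  [-0.08,-0.074,0.027,0,0,0,0.3],
  [-0.16,-0.149,0.054,0,0,0,0.3],
  [-0.24,-0.223,0.081,0,0,0,0.3],
  [-0.32,-0.297,0.108,0,0,0,0.3],
  [-0.366,-0.34,0.124,0,0,0,0.3],
])

```text
time_s: 4.7
tcp_pos: [0.5137, -0.1155, 0.181]
tool_rot: [-180.0, 19.9, 136.0]
force: [0.0, 0.2, -0.1]
gripper_width: 0.046
grasp_force: 10.0
```

>>> play_rows([
  [0,0,0,0,0,0,0.3],
  [0,0,0,0,0,0,0.3],
  [0,0,0,0,0,0,0.3],
  [0,0,0,0,0,0,0.3],
  [0,0,0,0,0,0,0.3],
])

```text
time_s: 5.2
tcp_pos: [0.5142, -0.1119, 0.1816]
tool_rot: [180.0, 20.0, 136.2]
force: [-0.0, -0.5, 0.4]
gripper_width: 0.0461
grasp_force: 10.0
```

```bash
python3 - <<'E'
from go import *
where()
im=get_image("wrist");save(im,"w3");np.savez("w3.npz",**im)
E
```

```text
t 5.2 grasp [ 0.513  -0.1107  0.1863] closing dir 46.2 axis [ 0.247 -0.236 -0.94 ] F [-0.  -0.5  0.4] T [0.12 0.18 0.01] w 0.0461 j [-12.  15. 112. -17.  36. -46.]
```

View pics/w3.png

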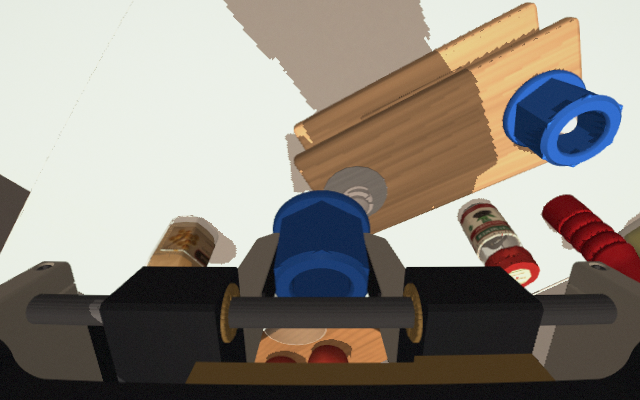

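The nut is held level between the fingers at (320,240). The stud at (355,195) is partly hidden behind it, and the fixed nut is at (570,125). I'll step sideways to uncover the stud.

>>> play_rows([
  [0,-0.04,0,0,0,0,0.3],
  [0,-0.08,0,0,0,0,0.3],
  [0,-0.12,0,0,0,0,0.3],
  [0,-0.12,0,0,0,0,0.3],
  [0,-0.12,0,0,0,0,0.3],
])

```text
time_s: 5.75
tcp_pos: [0.4812, -0.1472, 0.1818]
tool_rot: [179.9, 20.0, 136.1]
force: [0.3, 0.4, -1.2]
gripper_width: 0.0457
grasp_force: 10.0
```

```bash
python3 - <<'E'
from go import *
where()
im=get_image("wrist");save(im,"w4");np.savez("w4.npz",**im)
E
```

```text
t 5.75 grasp [ 0.48   -0.146   0.1865] closing dir 46.1 axis [ 0.247 -0.236 -0.94 ] F [ 0.3  0.4 -1.2] T [ 0.15  0.2  -0.02] w 0.0457 j [-18.  12. 116. -15.  34. -52.]
```

View pics/w4.png

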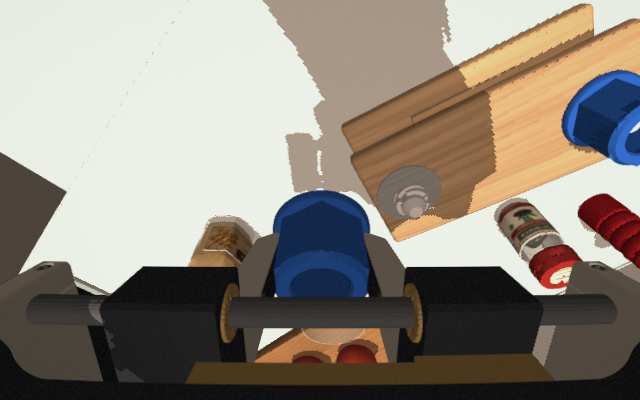

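```bash
python3 - <<'E'
from go import *
from scipy.optimize import least_squares
im=dict(np.load("w4.npz"));P=pts(im);R=im["range_z"]
sub=np.zeros(R.shape,bool);sub[170:235,375:450]=1
for lo in(.098,.1015,.104):
    k=sub&(P[...,2]>lo)&(P[...,2]<.115);print(lo,k.sum(),np.argwhere(k).mean(0)[::-1].round(1),P[k].mean(0).round(4),np.ptp(P[k][:,:2],axis=0).round(4))
k=sub&(P[...,2]>.1035)&(P[...,2]<.115);v,u=np.nonzero(k)
print("tip",onz(im,(u.max()+u.min())/2,(v.max()+v.min())/2,.1063).round(4),onz(im,u.mean(),v.mean(),.1063).round(4),"zmax",np.sort(P[sub][:,2])[-10:].round(4))
# washer rim circle check: plate z
print("plate z",np.median(P[150:170,440:470,2]))
# held nut
hsv=cv2.cvtColor(im["pixels"],cv2.COLOR_RGB2HSV)
m=((hsv[...,0]>100)&(hsv[...,0]<130)&(hsv[...,1]>110));m[:,:265]=0;m[:,375:]=0;m[300:]=0
z=P[...,2];print("blue z rows",[(r,np.median(z[r][m[r]]).round(4)) for r in range(192,298,8)])
top=[(c,np.nonzero(m[:,c])[0].min()) for c in range(276,366,2) if m[:,c].any()]
t=np.array(top);print(t[::6].tolist())
zr=[z[v+2,u] for u,v in top];print("rim z",np.median(zr).round(4))
for zz in(np.median(zr),.1625,.1605):
    q=onz(im,t[:,0],t[:,1],zz)[:,:2]
    f=least_squares(lambda c:np.hypot(*(q-c).T)-.03,[.48,-.146]);print(zz,f.x.round(4),np.std(f.fun).round(5))
print("k centre top",)
E
```

```text
0.098 397 [413.6 206.7] [ 0.5533 -0.109   0.1034] [0.0191 0.0199]
0.1015 275 [414.4 208.7] [ 0.5542 -0.1093  0.105 ] [0.0151 0.0169]
0.104 186 [415.1 210.5] [ 0.5553 -0.1096  0.1061] [0.0131 0.0144]
tip [ 0.5546 -0.1093  0.1063] [ 0.5546 -0.1096  0.1063] zmax [0.2984 0.2984 0.2984 0.2984 0.2984 0.2984 0.2984 0.2984 0.2984 0.2984]
plate z 0.07717910694807982
blue z rows [(192, np.float64(0.1611)), (200, np.float64(0.1639)), (208, np.float64(0.1646)), (216, np.float64(0.17)), (224, np.float64(0.1765)), (232, np.float64(0.1831)), (240, np.float64(0.1903)), (248, np.float64(0.1957)), (256, np.float64(0.2021)), (264, np.float64(0.2038)), (272, np.float64(0.203)), (280, np.float64(0.1909)), (288, np.float64(0.1958)), (296, np.float64(0.2009))]
[[276, 215], [288, 201], [300, 195], [312, 192], [324, 191], [336, 193], [348, 198], [360, 206]]
rim z 0.1624
0.16236812361121747 [ 0.4813 -0.1457] 0.00028
0.1625 [ 0.4812 -0.1456] 0.00029
0.1605 [ 0.4822 -0.1466] 0.00024
k centre top
```

```bash
python3 - <<'E'
from go import *
go((.5528,-.1089,.145),136)
E
```

```text
go [-0.0275, 0.1923, 0.1205] [0.0005, -0.0001, 0.0006] rows>= 1.8
```

>>> play_rows([
  [-0.018,0.05,0.0,0,0,0,0.3],
  [-0.03,0.1,0.0,0,0,0,0.3],
  [-0.055,0.15,0.04,0,0,0,0.3],
  [-0.0275,0.192,0.12,0,0,0,0.3],
  [-0.0275,0.192,0.12,0,0,0,0.3],
])

```text
time_s: 6.3
tcp_pos: [0.5531, -0.1086, 0.1367]
tool_rot: [-179.9, 19.7, 136.3]
force: [-0.4, 0.6, -0.4]
gripper_width: 0.0464
grasp_force: 10.0
```

>>> play_rows([
  [0,0,0,0,0,0,0.3],
  [0,0,0,0,0,0,0.3],
  [0,0,0,0,0,0,0.3],
  [0,0,0,0,0,0,0.3],
  [0,0,0,0,0,0,0.3],
])

```text
time_s: 6.8
tcp_pos: [0.5535, -0.1108, 0.141]
tool_rot: [179.9, 20.0, 136.1]
force: [-0.1, -0.1, -1.5]
gripper_width: 0.0465
grasp_force: 10.0
```

```bash
python3 - <<'E'
from go import *
where()
go((.5528,-.1089,.127),136)
go((.5528,-.1089,.114),136)
im=get_image("side");save(im,"s1")
E
```

```text
t 6.8 grasp [ 0.5522 -0.1096  0.1457] closing dir 46.1 axis [ 0.247 -0.237 -0.94 ] F [-0.1 -0.1 -1.5] T [0.07 0.16 0.02] w 0.0465 j [-11.  23. 109. -20.  33. -42.]
go [0.0161, 0.0021, 0.0438] [0.0005, 0.0001, 0.0004] rows>= 0.4
go [0.0273, 0.0021, 0.0743] [0.0005, 0.0001, 0.0004] rows>= 0.6
```

>>> play_rows([
  [0.006,0.001,0.015,0,0,0,0.3],
  [0.011,0.002,0.03,0,0,0,0.3],
  [0.016,0.002,0.044,0,0,0,0.3],
  [0.019,0.002,0.052,0,0,0,0.3],
  [0.022,0.002,0.059,0,0,0,0.3],
], force=6)

```text
time_s: 7.35
tcp_pos: [0.5542, -0.1098, 0.1151]
tool_rot: [179.9, 20.0, 136.1]
force: [-2.1, 1.2, 7.6]
gripper_width: 0.0461
grasp_force: 6.0
```

```bash
python3 - <<'E'
from go import *
where()
E
```

```text
t 7.35 grasp [ 0.5529 -0.1086  0.1198] closing dir 46.1 axis [ 0.247 -0.236 -0.94 ] F [-2.1  1.2  7.6] T [-0.04  0.16 -0.06] w 0.0461 j [-11.  25. 110. -22.  30. -40.]
```

```bash
cat > nut.py <<'E'
from go import *
def nutz(im=None):
    "held nut: flange-top z & hex-top z by range, from wrist camera"
    im=im or get_image("wrist");z=pts(im)[...,2]
    hsv=cv2.cvtColor(im["pixels"],cv2.COLOR_RGB2HSV)
    m=((hsv[...,0]>100)&(hsv[...,0]<130)&(hsv[...,1]>110));m[:,:255]=0;m[:,385:]=0;m[310:]=0;m[:150]=0
    print("blue z",[(r,int(m[r].sum()),np.median(z[r][m[r]]).round(4)) for r in range(176,300,4) if m[r].sum()>8]);return im
E
python3 - <<'E'
from nut import *
im=nutz();save(im,"w5")
E
```

```text
blue z [(192, 22, np.float64(0.0939)), (196, 48, np.float64(0.096)), (200, 63, np.float64(0.0973)), (204, 73, np.float64(0.0978)), (208, 81, np.float64(0.0982)), (212, 86, np.float64(0.0995)), (216, 91, np.float64(0.1024)), (220, 93, np.float64(0.1061)), (224, 95, np.float64(0.1098)), (228, 97, np.float64(0.1127)), (232, 97, np.float64(0.1164)), (236, 83, np.float64(0.1208)), (240, 85, np.float64(0.1235)), (244, 87, np.float64(0.1264)), (248, 89, np.float64(0.1293)), (252, 91, np.float64(0.1321)), (256, 93, np.float64(0.1359)), (260, 95, np.float64(0.1372)), (264, 97, np.float64(0.1376)), (268, 97, np.float64(0.1375)), (272, 97, np.float64(0.1368)), (276, 97, np.float64(0.1216)), (280, 95, np.float64(0.1248)), (284, 95, np.float64(0.127)), (288, 95, np.float64(0.1297)), (292, 95, np.float64(0.1323)), (296, 89, np.float64(0.1345))]
```

View pics/w5.png

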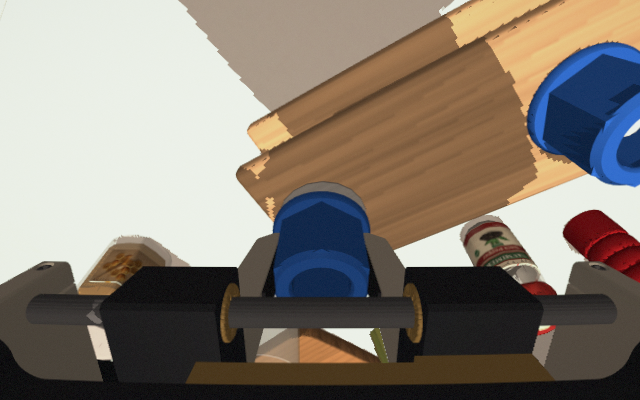

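The picture shows the nut just over the stud at (320,240), with its underside at 0.0926. It is touching the cone off centre, and the force points along +tool x, so I'll shift 2 mm that way.

>>> play_rows([
  [0.0023,0,-0.0008,0,0,0,0.3],
  [0.0047,0,-0.0017,0,0,0,0.3],
  [0.0047,0,-0.0017,0,0,0,0.3],
  [0.0047,0,-0.0017,0,0,0,0.3],
  [0.0047,0,-0.0017,0,0,0,0.3],
])

```text
time_s: 7.9
tcp_pos: [0.5527, -0.1084, 0.1152]
tool_rot: [179.9, 20.0, 136.1]
force: [6.2, -1.5, -2.3]
gripper_width: 0.0457
grasp_force: 6.0
```

```bash
python3 - <<'E'
from nut import *
where()
E
```

```text
t 7.9 grasp [ 0.5514 -0.1072  0.1199] closing dir 46.1 axis [ 0.247 -0.236 -0.94 ] F [ 6.2 -1.5 -2.3] T [-0.06 -0.65  0.15] w 0.0457 j [-11.  25. 110. -22.  30. -39.]
```

>>> play_rows([
  [-0.0025,0.0015,0.0009,0,0,0,0.3],
  [-0.0025,0.0015,0.0009,0,0,0,0.3],
  [-0.0016,0.0015,0.0032,0,0,0,0.3],
  [-0.0008,0.0015,0.0056,0,0,0,0.3],
  [0.0001,0.0015,0.0079,0,0,0,0.3],
])

```text
time_s: 8.4
tcp_pos: [0.5539, -0.1087, 0.1123]
tool_rot: [179.9, 20.0, 136.1]
force: [2.8, -0.5, 1.3]
gripper_width: 0.0459
grasp_force: 6.0
```

```bash
python3 - <<'E'
from nut import *
where();nutz()
E
```

```text
t 8.4 grasp [ 0.5527 -0.1075  0.117 ] closing dir 46.1 axis [ 0.247 -0.236 -0.94 ] F [ 2.8 -0.5  1.3] T [-0.07 -0.46  0.12] w 0.0459 j [-11.  25. 110. -22.  30. -39.]
blue z [(196, 39, np.float64(0.0918)), (200, 57, np.float64(0.0935)), (204, 68, np.float64(0.0942)), (208, 77, np.float64(0.0948)), (212, 83, np.float64(0.0954)), (216, 87, np.float64(0.0981)), (220, 91, np.float64(0.1017)), (224, 94, np.float64(0.1058)), (228, 95, np.float64(0.1094)), (232, 97, np.float64(0.1128)), (236, 83, np.float64(0.1174)), (240, 85, np.float64(0.1205)), (244, 87, np.float64(0.1237)), (248, 89, np.float64(0.1262)), (252, 91, np.float64(0.1309)), (256, 93, np.float64(0.1329)), (260, 95, np.float64(0.134)), (264, 96, np.float64(0.1346)), (268, 98, np.float64(0.1343)), (272, 97, np.float64(0.1336)), (276, 96, np.float64(0.1183)), (280, 95, np.float64(0.121)), (284, 95, np.float64(0.1242)), (288, 93, np.float64(0.1267)), (292, 95, np.float64(0.1292)), (296, 91, np.float64(0.1316))]
```

>>> play_rows([
  [-0.0006,0.0005,0.0008,0,0,0,0.3],
  [0.0002,0.0005,0.003,0,0,0,0.3],
  [0.001,0.0005,0.005,0,0,0,0.3],
  [0.0017,0.0005,0.007,0,0,0,0.3],
  [0.0024,0.0005,0.0088,0,0,0,0.3],
])

```text
time_s: 8.95
tcp_pos: [0.5541, -0.1088, 0.1085]
tool_rot: [180.0, 20.0, 136.1]
force: [2.1, -0.8, 3.6]
gripper_width: 0.046
grasp_force: 6.0
```

```bash
python3 - <<'E'
from nut import *
where();nutz()
E
```

```text
t 8.95 grasp [ 0.5528 -0.1076  0.1132] closing dir 46.1 axis [ 0.247 -0.236 -0.94 ] F [ 2.1 -0.8  3.6] T [-0.22 -0.4   0.03] w 0.046 j [-11.  26. 110. -22.  29. -39.]
blue z [(196, 39, np.float64(0.0881)), (200, 56, np.float64(0.0898)), (204, 68, np.float64(0.0904)), (208, 77, np.float64(0.0908)), (212, 83, np.float64(0.0916)), (216, 87, np.float64(0.0945)), (220, 91, np.float64(0.0983)), (224, 93, np.float64(0.1017)), (228, 95, np.float64(0.106)), (232, 97, np.float64(0.1087)), (236, 83, np.float64(0.1136)), (240, 85, np.float64(0.1167)), (244, 87, np.float64(0.1196)), (248, 89, np.float64(0.1224)), (252, 91, np.float64(0.1275)), (256, 93, np.float64(0.1292)), (260, 95, np.float64(0.1302)), (264, 96, np.float64(0.1307)), (268, 98, np.float64(0.1307)), (272, 97, np.float64(0.1297)), (276, 95, np.float64(0.1147)), (280, 95, np.float64(0.1179)), (284, 95, np.float64(0.1204)), (288, 94, np.float64(0.1231)), (292, 95, np.float64(0.1255)), (296, 91, np.float64(0.1282))]
```

```bash
cat >> go.py <<'E'
def turn(d,down=0,n=5,tilt=20,world=(0,0)):
    "5 rows: turn d deg (+ccw from above) about the vertical through the grasp point, lowering by down mm, world shift mm; yaw read from state"
    s=read_state();yaw=Ro.from_euler('xyz',s['tool_rot'],degrees=True).as_matrix()[:2,1];yaw=np.degrees(np.arctan2(yaw[1],yaw[0]))+90
    R0=tgt(yaw,tilt);rows=[]
    for i in range(1,n+1):
        f=i/n;R=tgt(yaw+d*f,tilt);p=R.apply([0,0,.005])-R0.apply([0,0,.005])+np.array([*world,-down])/1000*f
        rows.append([*(R0.inv().apply(p)/.4).round(4).tolist(),*((R0.inv()*R).as_rotvec(degrees=True)/180).round(4).tolist()])
    print("yaw",yaw.round(1),*rows,sep="\n")
E
python3 - <<'E'
from go import *
turn(20,.6);turn(20,.3);turn(0,1);turn(0,0,world=(1,0));turn(0,0,world=(0,1))
E
```

```text
yaw
136.1
[0.0001, 0.0003, 0.0003, -0.0076, 0.0, -0.0209]
[0.0002, 0.0006, 0.0005, -0.0152, 0.0, -0.0418]
[0.0004, 0.0009, 0.0008, -0.0228, 0.0, -0.0626]
[0.0006, 0.0012, 0.0011, -0.0304, 0.0, -0.0835]
[0.0008, 0.0015, 0.0013, -0.038, 0.0, -0.1044]
yaw
136.1
[0.0001, 0.0003, 0.0001, -0.0076, 0.0, -0.0209]
[0.0001, 0.0006, 0.0003, -0.0152, 0.0, -0.0418]
[0.0002, 0.0009, 0.0004, -0.0228, 0.0, -0.0626]
[0.0004, 0.0012, 0.0005, -0.0304, 0.0, -0.0835]
[0.0005, 0.0015, 0.0006, -0.038, 0.0, -0.1044]
yaw
136.1
[0.0002, -0.0, 0.0005, 0.0, 0.0, 0.0]
[0.0003, -0.0, 0.0009, 0.0, 0.0, 0.0]
[0.0005, -0.0, 0.0014, 0.0, 0.0, 0.0]
[0.0007, -0.0, 0.0019, 0.0, 0.0, 0.0]
[0.0009, -0.0, 0.0023, 0.0, 0.0, 0.0]
yaw
136.1
[-0.0003, 0.0003, 0.0001, 0.0, 0.0, 0.0]
[-0.0007, 0.0007, 0.0002, 0.0, 0.0, 0.0]
[-0.001, 0.001, 0.0004, 0.0, 0.0, 0.0]
[-0.0014, 0.0014, 0.0005, 0.0, 0.0, 0.0]
[-0.0017, 0.0017, 0.0006, 0.0, 0.0, 0.0]
yaw
136.1
[0.0003, 0.0004, -0.0001, 0.0, 0.0, 0.0]
[0.0007, 0.0007, -0.0002, 0.0, 0.0, 0.0]
[0.001, 0.0011, -0.0004, 0.0, 0.0, 0.0]
[0.0013, 0.0014, -0.0005, 0.0, 0.0, 0.0]
[0.0016, 0.0018, -0.0006, 0.0, 0.0, 0.0]
```

>>> play_rows([
  [0.0001,0.0003,0.0003,-0.0076,0,-0.0209,0.3],
  [0.0002,0.0006,0.0005,-0.0152,0,-0.0418,0.3],
  [0.0004,0.0009,0.0008,-0.0228,0,-0.0626,0.3],
  [0.0006,0.0012,0.0011,-0.0304,0,-0.0835,0.3],
  [0.0008,0.0015,0.0013,-0.038,0,-0.1044,0.3],
])

```text
time_s: 9.5
tcp_pos: [0.5538, -0.1088, 0.1078]
tool_rot: [-180.0, 19.9, 156.3]
force: [0.4, -7.5, 0.3]
gripper_width: 0.0459
grasp_force: 6.0
```

```bash
python3 -c "
from nut import *
where()"
```

```text
t 9.5 grasp [ 0.5523 -0.1081  0.1125] closing dir 66.3 axis [ 0.312 -0.138 -0.94 ] F [ 0.4 -7.5  0.3] T [-1.3   0.13 -0.5 ] w 0.0459 j [-14.  25. 112.  -8.  24. -74.]
```

>>> play_rows([
  [-0.0009,-0.001,0.0006,0,0,0,0.3],
  [-0.0016,-0.002,0.0006,0,0,0,0.3],
  [-0.0016,-0.002,0.0006,0,0,0,0.3],
  [-0.0012,-0.002,0.0015,0,0,0,0.3],
  [-0.0009,-0.002,0.0025,0,0,0,0.3],
])

```text
time_s: 10.0
tcp_pos: [0.5544, -0.109, 0.1069]
tool_rot: [180.0, 20.0, 156.1]
force: [-0.9, -1.4, 0.5]
gripper_width: 0.0458
grasp_force: 6.0
```

```bash
python3 -c "
from nut import *
where();nutz()"
```

```text
t 10.0 grasp [ 0.5529 -0.1083  0.1116] closing dir 66.1 axis [ 0.312 -0.138 -0.94 ] F [-0.9 -1.4  0.5] T [-0.14  0.1  -0.09] w 0.0458 j [-14.  25. 112.  -8.  24. -74.]
blue z [(196, 38, np.float64(0.0863)), (200, 55, np.float64(0.0881)), (204, 67, np.float64(0.0887)), (208, 77, np.float64(0.0895)), (212, 83, np.float64(0.0898)), (216, 87, np.float64(0.0927)), (220, 91, np.float64(0.0965)), (224, 94, np.float64(0.1)), (228, 95, np.float64(0.1038)), (232, 97, np.float64(0.1069)), (236, 83, np.float64(0.1118)), (240, 85, np.float64(0.115)), (244, 87, np.float64(0.1181)), (248, 89, np.float64(0.121)), (252, 91, np.float64(0.1257)), (256, 93, np.float64(0.1274)), (260, 95, np.float64(0.1286)), (264, 97, np.float64(0.129)), (268, 97, np.float64(0.1288)), (272, 97, np.float64(0.1282)), (276, 95, np.float64(0.1127)), (280, 96, np.float64(0.1157)), (284, 95, np.float64(0.1187)), (288, 94, np.float64(0.121)), (292, 93, np.float64(0.1238)), (296, 91, np.float64(0.1262))]
```

>>> play_rows([
  [0.0004,0,0.001,0,0,0,0.3],
  [0.0008,0,0.002,0,0,0,0.3],
  [0.0012,0,0.003,0,0,0,0.3],
  [0.0013,0,0.0035,0,0,0,0.3],
  [0.0013,0,0.0035,0,0,0,0.3],
])

```text
time_s: 10.55
tcp_pos: [0.5545, -0.1092, 0.1055]
tool_rot: [180.0, 20.0, 156.1]
force: [0.7, -0.5, -0.5]
gripper_width: 0.0459
grasp_force: 6.0
```

```bash
python3 -c "
from nut import *
where()"
```

```text
t 10.55 grasp [ 0.5529 -0.1085  0.1102] closing dir 66.1 axis [ 0.312 -0.138 -0.94 ] F [ 0.7 -0.5 -0.5] T [ 0.04  0.15 -0.01] w 0.0459 j [-14.  25. 112.  -8.  24. -74.]
```

>>> play_rows([
  [0.0004,0,0.001,0,0,0,0.3],
  [0.0008,0,0.002,0,0,0,0.3],
  [0.0012,0,0.003,0,0,0,0.3],
  [0.0015,0,0.004,0,0,0,0.3],
  [0.0015,0,0.004,0,0,0,0.3],
])

```text
time_s: 11.05
tcp_pos: [0.5545, -0.1092, 0.1038]
tool_rot: [180.0, 20.0, 156.1]
force: [-0.2, -0.2, -0.5]
gripper_width: 0.0457
grasp_force: 6.0
```

```bash
python3 -c "
from nut import *
where();nutz()"
```

```text
t 11.05 grasp [ 0.5529 -0.1085  0.1085] closing dir 66.1 axis [ 0.313 -0.138 -0.94 ] F [-0.2 -0.2 -0.5] T [0.04 0.2  0.02] w 0.0457 j [-14.  25. 112.  -8.  23. -74.]
blue z [(196, 37, np.float64(0.0833)), (200, 55, np.float64(0.0851)), (204, 67, np.float64(0.0856)), (208, 75, np.float64(0.0863)), (212, 83, np.float64(0.0868)), (216, 87, np.float64(0.0897)), (220, 91, np.float64(0.0935)), (224, 94, np.float64(0.0967)), (228, 95, np.float64(0.1002)), (232, 97, np.float64(0.1039)), (236, 83, np.float64(0.1087)), (240, 85, np.float64(0.112)), (244, 87, np.float64(0.1148)), (248, 89, np.float64(0.1179)), (252, 91, np.float64(0.1228)), (256, 93, np.float64(0.1243)), (260, 95, np.float64(0.1254)), (264, 95, np.float64(0.1259)), (268, 85, np.float64(0.1259)), (272, 97, np.float64(0.125)), (276, 97, np.float64(0.1097)), (280, 95, np.float64(0.1125)), (284, 95, np.float64(0.1155)), (288, 94, np.float64(0.1179)), (292, 95, np.float64(0.1209)), (296, 91, np.float64(0.1232))]
```

>>> play_rows([
  [0.0003,0,0.0008,0,0,0,0.3],
  [0.0006,0,0.0016,0,0,0,0.3],
  [0.0009,0,0.0023,0,0,0,0.3],
  [0.0009,0,0.0023,0,0,0,0.3],
  [0.0009,0,0.0023,0,0,0,0.3],
])

```text
time_s: 11.6
tcp_pos: [0.5546, -0.1093, 0.1031]
tool_rot: [180.0, 20.0, 156.1]
force: [-0.7, 0.3, 3.4]
gripper_width: 0.0459
grasp_force: 6.0
```

```bash
python3 -c "
from nut import *
where()
turn(-20,1);turn(-30,1.5)"
```

```text
t 11.6 grasp [ 0.5531 -0.1086  0.1078] closing dir 66.1 axis [ 0.313 -0.138 -0.94 ] F [-0.7  0.3  3.4] T [ 0.01  0.23 -0.04] w 0.0459 j [-14.  25. 112.  -8.  23. -74.]
yaw
156.1
[0.0002, -0.0003, 0.0005, 0.0076, -0.0, 0.0209]
[0.0004, -0.0006, 0.0009, 0.0152, -0.0, 0.0418]
[0.0006, -0.0009, 0.0014, 0.0228, -0.0, 0.0626]
[0.0008, -0.0012, 0.0018, 0.0304, -0.0, 0.0835]
[0.0011, -0.0015, 0.0023, 0.038, -0.0, 0.1044]
yaw
156.1
[0.0003, -0.0004, 0.0007, 0.0114, -0.0, 0.0313]
[0.0006, -0.0009, 0.0014, 0.0228, -0.0, 0.0626]
[0.001, -0.0013, 0.002, 0.0342, -0.0, 0.094]
[0.0014, -0.0017, 0.0027, 0.0456, -0.0, 0.1253]
[0.0018, -0.0021, 0.0033, 0.057, -0.0, 0.1566]
```

```bash
sed -i 's/def turn(d,down=0,n=5,tilt=20,world=(0,0)):/def turn(d,down=0,n=5,tilt=20,world=(0,0),off=(0,0)):/; s/R.apply(\[0,0,.005\])-R0.apply(\[0,0,.005\])+np/H(R,yaw+d*f)-H(R0,yaw)+np/; s/^    R0=tgt(yaw,tilt);rows=\[\]/    H=lambda R,y:R.apply([0,0,.005])-Ro.from_euler("z",y,degrees=True).apply([off[0]\/1000,-off[1]\/1000,0])\n&/' go.py
# off along hx=(cos yaw,sin yaw), hy=(sin yaw,-cos yaw)
python3 - <<'E'
from go import *
turn(-20,.9,off=(-2.1,.9));turn(-24,1.3,off=(-2.1,.9))
E
```

```text
yaw
156.1
[0.0003, 0.0001, 0.0004, 0.0076, -0.0, 0.0209]
[0.0006, 0.0002, 0.0007, 0.0152, -0.0, 0.0418]
[0.0009, 0.0003, 0.0011, 0.0228, -0.0, 0.0626]
[0.0012, 0.0004, 0.0015, 0.0304, -0.0, 0.0835]
[0.0014, 0.0005, 0.0019, 0.038, -0.0, 0.1044]
yaw
156.1
[0.0004, 0.0001, 0.0005, 0.0091, -0.0, 0.0251]
[0.0008, 0.0002, 0.0011, 0.0182, -0.0, 0.0501]
[0.0012, 0.0003, 0.0017, 0.0274, -0.0, 0.0752]
[0.0015, 0.0004, 0.0022, 0.0365, -0.0, 0.1002]
[0.0019, 0.0006, 0.0028, 0.0456, -0.0, 0.1253]
```

>>> play_rows([
  [0.0002,0.0001,0.0001,0.0076,0,0.0209,0.3],
  [0.0004,0.0002,0.0002,0.0152,0,0.0418,0.3],
  [0.0006,0.0003,0.0003,0.0228,0,0.0626,0.3],
  [0.0008,0.0004,0.0004,0.0304,0,0.0835,0.3],
  [0.0009,0.0005,0.0005,0.038,0,0.1044,0.3],
])

```text
time_s: 12.1
tcp_pos: [0.5552, -0.1088, 0.1027]
tool_rot: [179.9, 20.1, 136.0]
force: [5.5, -0.2, -5.2]
gripper_width: 0.0465
grasp_force: 6.0
```

```bash
python3 -c "
from nut import *
where();nutz()"
```

```text
t 12.1 grasp [ 0.554  -0.1076  0.1074] closing dir 46.0 axis [ 0.248 -0.237 -0.939] F [ 5.5 -0.2 -5.2] T [ 0.4  -0.61  0.38] w 0.0465 j [-11.  26. 110. -23.  29. -38.]
blue z [(196, 34, np.float64(0.0819)), (200, 53, np.float64(0.084)), (204, 65, np.float64(0.0844)), (208, 75, np.float64(0.0851)), (212, 81, np.float64(0.0857)), (216, 87, np.float64(0.088)), (220, 91, np.float64(0.0913)), (224, 93, np.float64(0.0951)), (228, 95, np.float64(0.0981)), (232, 96, np.float64(0.1023)), (236, 83, np.float64(0.1063)), (240, 85, np.float64(0.1099)), (244, 87, np.float64(0.113)), (248, 89, np.float64(0.1164)), (252, 91, np.float64(0.1186)), (256, 92, np.float64(0.1228)), (260, 93, np.float64(0.1243)), (264, 95, np.float64(0.1248)), (268, 83, np.float64(0.1253)), (272, 97, np.float64(0.1244)), (276, 97, np.float64(0.1089)), (280, 95, np.float64(0.111)), (284, 95, np.float64(0.1136)), (288, 96, np.float64(0.1168)), (292, 95, np.float64(0.119)), (296, 91, np.float64(0.1218))]
```

>>> play_rows([
  [-0.0004,0.0011,0.0018,0.0084,0,0.023,0.3],
  [0.0,0.0012,0.0023,0.0167,0,0.046,0.3],
  [0.0004,0.0014,0.0028,0.0251,0,0.0689,0.3],
  [0.0008,0.0015,0.0033,0.0334,0,0.0919,0.3],
  [0.0011,0.0016,0.0037,0.0418,0,0.1149,0.3],
])

```text
time_s: 12.65
tcp_pos: [0.5553, -0.1086, 0.1012]
tool_rot: [179.9, 20.0, 113.9]
force: [2.9, -2.3, 0.0]
gripper_width: 0.0464
grasp_force: 6.0
```

```bash
python3 -c "
from nut import *
where();im=nutz();np.savez('w6.npz',**im)"
```

```text
t 12.65 grasp [ 0.5546 -0.1071  0.1059] closing dir 24.0 axis [ 0.14  -0.312 -0.94 ] F [ 2.9 -2.3  0. ] T [-0.15 -0.2   0.16] w 0.0464 j [ -8.  29. 106. -28.  38. -11.]
blue z [(196, 31, np.float64(0.0808)), (200, 53, np.float64(0.0827)), (204, 65, np.float64(0.0833)), (208, 75, np.float64(0.084)), (212, 81, np.float64(0.0844)), (216, 87, np.float64(0.0865)), (220, 91, np.float64(0.0905)), (224, 93, np.float64(0.0942)), (228, 95, np.float64(0.0972)), (232, 97, np.float64(0.101)), (236, 83, np.float64(0.1048)), (240, 85, np.float64(0.1085)), (244, 87, np.float64(0.1114)), (248, 89, np.float64(0.1144)), (252, 91, np.float64(0.1167)), (256, 93, np.float64(0.1215)), (260, 93, np.float64(0.1228)), (264, 95, np.float64(0.1237)), (268, 97, np.float64(0.1239)), (272, 86, np.float64(0.1236)), (276, 96, np.float64(0.1227)), (280, 95, np.float64(0.1096)), (284, 95, np.float64(0.1123)), (288, 96, np.float64(0.1154)), (292, 95, np.float64(0.1174)), (296, 91, np.float64(0.12))]
```

>>> play_rows([
  [0,0,0,0,0,0,0.75],
  [0,0,0,0,0,0,0.75],
  [0,0,0,0,0,0,0.75],
  [-0.001,0,-0.003,0,0,0,0.75],
  [-0.002,0,-0.006,0,0,0,0.75],
])

```text
time_s: 13.2
tcp_pos: [0.5547, -0.1085, 0.1036]
tool_rot: [180.0, 19.9, 114.1]
force: [-0.8, 0.3, -0.8]
gripper_width: 0.0699
grasp_force: 0.0
```

```bash
python3 -c "
from nut import *
where()
go((.5553,-.1088,.108),144);go((.5553,-.1088,.108),174)"
```

```text
t 13.2 grasp [ 0.554  -0.1069  0.1083] closing dir 24.1 axis [ 0.14  -0.311 -0.94 ] F [-0.8  0.3 -0.8] T [0.1 0.1 0. ] w 0.0699 j [ -8.  28. 106. -28.  38. -11.]
go [-0.0045, 0.0032, 0.0025] [-0.0566, -0.0003, -0.156] rows>= 3.5
go [-0.0031, 0.0048, 0.002] [-0.1136, -0.0002, -0.3126] rows>= 7.0
```

>>> play_rows([
  [-0.0045,0.0015,0.0015,-0.0114,0,-0.0312,0.75],
  [-0.0046,0.002,0.002,-0.0227,0,-0.0624,0.75],
  [-0.0046,0.0024,0.0025,-0.034,0,-0.0936,0.75],
  [-0.0045,0.0028,0.0025,-0.0453,0,-0.1248,0.75],
  [-0.0045,0.0032,0.0025,-0.0566,0,-0.156,0.75],
])

```text
time_s: 13.7
tcp_pos: [0.5567, -0.1098, 0.1034]
tool_rot: [-180.0, 20.0, 144.2]
force: [0.1, 0.7, 0.5]
gripper_width: 0.0697
grasp_force: 0.0
```

>>> play_rows([
  [0,0.0004,0,-0.0114,0,-0.0312,0.75],
  [0.0001,0.0008,0,-0.0228,0,-0.0624,0.75],
  [0.0002,0.0012,-0.0001,-0.0342,0,-0.0936,0.75],
  [0.0003,0.0017,-0.0001,-0.0456,0,-0.1253,0.75],
  [0.0005,0.0021,-0.0002,-0.057,0,-0.1566,0.75],
])

```text
time_s: 14.2
tcp_pos: [0.5571, -0.109, 0.1034]
tool_rot: [180.0, 20.0, 174.2]
force: [-0.1, -0.1, -0.2]
gripper_width: 0.0695
grasp_force: 0.0
```

```bash
python3 -c "
from nut import *
where()
go((.5553,-.1088,.108),174)"
```

```text
t 14.2 grasp [ 0.5554 -0.1088  0.1081] closing dir 84.2 axis [ 0.34  -0.034 -0.94 ] F [-0.1 -0.1 -0.2] T [0.04 0.18 0.01] w 0.0695 j [ -18.   25.  112.   10.   24. -111.]
go [0.0003, -0.0, 0.0002] [0.0006, 0.0, 0.0013] rows>= 0.0
```

>>> play_rows([
  [0,0,0,0,0,0,0.4],
  [0,0,0,0,0,0,0.3],
  [0,0,0,0,0,0,0.3],
  [0,0,0,0,0,0,0.3],
  [0,0,0,0,0,0,0.3],
], force=8)

```text
time_s: 14.7
tcp_pos: [0.5571, -0.1091, 0.1032]
tool_rot: [180.0, 20.0, 173.9]
force: [-0.7, -3.3, 0.1]
gripper_width: 0.0464
grasp_force: 7.9
```

>>> play_rows([
  [0.0002,-0.0003,0.0005,0.0076,0,0.0209,0.3],
  [0.0004,-0.0006,0.0009,0.0152,0,0.0418,0.3],
  [0.0006,-0.0009,0.0014,0.0228,0,0.0626,0.3],
  [0.0008,-0.0012,0.0018,0.0304,0,0.0835,0.3],
  [0.0011,-0.0015,0.0023,0.038,0,0.1044,0.3],
])

```text
time_s: 15.2
tcp_pos: [0.5577, -0.1097, 0.1027]
tool_rot: [180.0, 20.1, 153.8]
force: [2.1, -2.5, -0.4]
gripper_width: 0.0465
grasp_force: 7.9
```

```bash
python3 -c "
from nut import *
where();nutz()"
```

```text
t 15.2 grasp [ 0.5562 -0.109   0.1074] closing dir 63.8 axis [ 0.308 -0.151 -0.939] F [ 2.1 -2.5 -0.4] T [-0.45 -0.26 -0.02] w 0.0465 j [-14.  26. 111. -10.  24. -69.]
blue z [(192, 40, np.float64(0.0818)), (196, 56, np.float64(0.0837)), (200, 69, np.float64(0.084)), (204, 77, np.float64(0.0843)), (208, 84, np.float64(0.0851)), (212, 89, np.float64(0.0874)), (216, 93, np.float64(0.0909)), (220, 95, np.float64(0.0945)), (224, 96, np.float64(0.0976)), (228, 97, np.float64(0.1004)), (232, 95, np.float64(0.1041)), (236, 84, np.float64(0.108)), (240, 86, np.float64(0.1108)), (244, 87, np.float64(0.1135)), (248, 89, np.float64(0.1165)), (252, 92, np.float64(0.1212)), (256, 94, np.float64(0.1226)), (260, 94, np.float64(0.1236)), (264, 96, np.float64(0.1241)), (268, 97, np.float64(0.1233)), (272, 97, np.float64(0.122)), (276, 95, np.float64(0.1093)), (280, 95, np.float64(0.1116)), (284, 94, np.float64(0.1143)), (288, 93, np.float64(0.1171)), (292, 89, np.float64(0.1195)), (296, 86, np.float64(0.122))]
```

>>> play_rows([
  [0.0002,-0.0003,0.0005,0.0076,0,0.0209,0.3],
  [0.0004,-0.0006,0.0009,0.0152,0,0.0418,0.3],
  [0.0006,-0.0009,0.0014,0.0228,0,0.0626,0.3],
  [0.0008,-0.0012,0.0018,0.0304,0,0.0835,0.3],
  [0.0011,-0.0015,0.0023,0.038,0,0.1044,0.3],
])

```text
time_s: 15.75
tcp_pos: [0.5572, -0.11, 0.1016]
tool_rot: [179.9, 20.0, 133.9]
force: [2.1, -2.5, 0.1]
gripper_width: 0.0463
grasp_force: 8.0
```

```bash
python3 -c "
from nut import *
where();im=nutz()
P=pts(im);print('plate',[np.median(P[a-4:a+4,b-4:b+4,2]).round(4) for a,b in((150,340),(130,420),(160,280),(110,460))])
save(im,'w7')"
```

```text
t 15.75 grasp [ 0.556  -0.1088  0.1063] closing dir 43.9 axis [ 0.238 -0.246 -0.94 ] F [ 2.1 -2.5  0.1] T [-0.34 -0.29  0.09] w 0.0463 j [-11.  27. 109. -24.  29. -35.]
blue z [(192, 36, np.float64(0.0812)), (196, 56, np.float64(0.0825)), (200, 68, np.float64(0.0832)), (204, 76, np.float64(0.0833)), (208, 84, np.float64(0.0839)), (212, 88, np.float64(0.0865)), (216, 92, np.float64(0.0894)), (220, 94, np.float64(0.093)), (224, 96, np.float64(0.0963)), (228, 96, np.float64(0.0995)), (232, 95, np.float64(0.1031)), (236, 84, np.float64(0.1072)), (240, 85, np.float64(0.1104)), (244, 87, np.float64(0.1129)), (248, 89, np.float64(0.1156)), (252, 91, np.float64(0.1202)), (256, 93, np.float64(0.1219)), (260, 94, np.float64(0.1227)), (264, 96, np.float64(0.123)), (268, 83, np.float64(0.1229)), (272, 95, np.float64(0.1214)), (276, 95, np.float64(0.1082)), (280, 95, np.float64(0.1107)), (284, 93, np.float64(0.1134)), (288, 94, np.float64(0.1162)), (292, 91, np.float64(0.1185)), (296, 86, np.float64(0.1211))]
plate [np.float64(0.0763), np.float64(0.0757), np.float64(0.0765), np.float64(0.0754)]
```

View pics/w7.png

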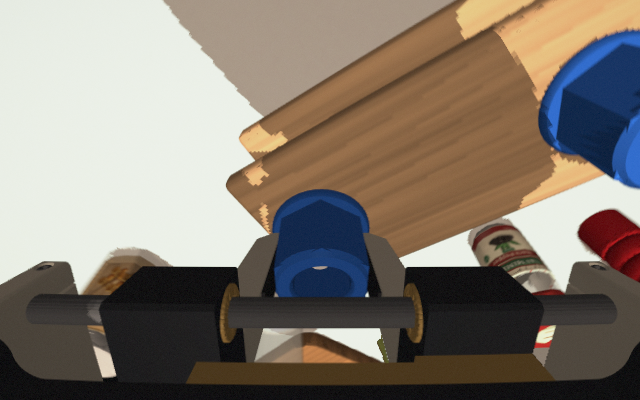

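The picture shows the nut seated on the stud at (320,240), level and with its flange close to the plate. Its underside has come down about 1 mm per 20°, so it is threading correctly.

>>> play_rows([
  [-0.0008,-0.0003,0.0009,0.0076,0,0.0209,0.3],
  [-0.0008,-0.0006,0.0014,0.0152,0,0.0418,0.3],
  [-0.0006,-0.0009,0.0019,0.0228,0,0.0626,0.3],
  [-0.0004,-0.0012,0.0023,0.0304,0,0.0835,0.3],
  [-0.0002,-0.0015,0.0028,0.038,0,0.1044,0.3],
])

```text
time_s: 16.3
tcp_pos: [0.5568, -0.1106, 0.1005]
tool_rot: [180.0, 20.0, 114.0]
force: [0.8, -0.9, 1.6]
gripper_width: 0.0458
grasp_force: 8.0
```

```bash
python3 -c "
from nut import *
where();im=nutz()"
```

```text
t 16.3 grasp [ 0.5561 -0.109   0.1052] closing dir 24.0 axis [ 0.139 -0.312 -0.94 ] F [ 0.8 -0.9  1.6] T [-0.14 -0.26  0.14] w 0.0458 j [ -8.  29. 106. -28.  38. -11.]
blue z [(192, 35, np.float64(0.0802)), (196, 55, np.float64(0.0817)), (200, 67, np.float64(0.0822)), (204, 76, np.float64(0.0824)), (208, 83, np.float64(0.083)), (212, 88, np.float64(0.0853)), (216, 92, np.float64(0.0886)), (220, 94, np.float64(0.0923)), (224, 96, np.float64(0.0953)), (228, 96, np.float64(0.0987)), (232, 96, np.float64(0.102)), (236, 84, np.float64(0.1062)), (240, 85, np.float64(0.1092)), (244, 87, np.float64(0.1119)), (248, 89, np.float64(0.1144)), (252, 91, np.float64(0.1192)), (256, 93, np.float64(0.1208)), (260, 95, np.float64(0.1217)), (264, 95, np.float64(0.1223)), (268, 78, np.float64(0.1222)), (272, 96, np.float64(0.1207)), (276, 95, np.float64(0.107)), (280, 96, np.float64(0.11)), (284, 93, np.float64(0.1124)), (288, 93, np.float64(0.115)), (292, 91, np.float64(0.1173)), (296, 86, np.float64(0.1201))]
```

>>> play_rows([
  [0,0,0,0,0,0,0.75],
  [0,0,0,0,0,0,0.75],
  [0,0,0,0,0,0,0.75],
  [-0.001,0,-0.002,0,0,0,0.75],
  [-0.001,0,-0.002,0,0,0,0.75],
])

```text
time_s: 16.85
tcp_pos: [0.5565, -0.1109, 0.1012]
tool_rot: [-180.0, 20.0, 114.0]
force: [-0.9, -0.8, 0.5]
gripper_width: 0.0696
grasp_force: 0.0
```

>>> play_rows([
  [0,0.0004,0,-0.0114,0,-0.0312,0.75],
  [0.0001,0.0008,0,-0.0228,0,-0.0624,0.75],
  [0.0002,0.0012,-0.0001,-0.0342,0,-0.0936,0.75],
  [0.0003,0.0017,-0.0001,-0.0456,0,-0.1253,0.75],
  [0.0005,0.0021,-0.0002,-0.057,0,-0.1566,0.75],
])

```text
time_s: 17.35
tcp_pos: [0.5572, -0.1103, 0.1012]
tool_rot: [-180.0, 20.0, 144.3]
force: [1.2, -0.8, 0.7]
gripper_width: 0.07
grasp_force: 0.0
```

>>> play_rows([
  [0,0.0004,0,-0.0114,0,-0.0312,0.75],
  [0.0001,0.0008,0,-0.0228,0,-0.0624,0.75],
  [0.0002,0.0012,-0.0001,-0.0342,0,-0.0936,0.75],
  [0.0003,0.0017,-0.0001,-0.0456,0,-0.1253,0.75],
  [0.0005,0.0021,-0.0002,-0.057,0,-0.1566,0.75],
])

```text
time_s: 17.85
tcp_pos: [0.5575, -0.1096, 0.1012]
tool_rot: [180.0, 20.0, 174.2]
force: [0.6, 0.0, -0.7]
gripper_width: 0.0698
grasp_force: 0.0
```

```bash
python3 -c "
from nut import *
where();nutz()
go((.5557,-.109,.1062),174)"
```

```text
t 17.85 grasp [ 0.5558 -0.1094  0.1059] closing dir 84.3 axis [ 0.34  -0.034 -0.94 ] F [ 0.6  0.  -0.7] T [0.11 0.2  0.02] w 0.0698 j [ -18.   25.  112.   10.   23. -111.]
blue z [(192, 42, np.float64(0.0806)), (196, 59, np.float64(0.0818)), (200, 70, np.float64(0.0824)), (204, 79, np.float64(0.0826)), (208, 85, np.float64(0.0833)), (212, 90, np.float64(0.0863)), (216, 92, np.float64(0.0895)), (220, 94, np.float64(0.0931)), (224, 96, np.float64(0.0962)), (228, 96, np.float64(0.0996)), (232, 96, np.float64(0.1029)), (236, 93, np.float64(0.1061)), (240, 90, np.float64(0.1093)), (244, 87, np.float64(0.1123)), (248, 88, np.float64(0.1157)), (252, 89, np.float64(0.1199)), (256, 91, np.float64(0.1211)), (260, 92, np.float64(0.1221)), (264, 93, np.float64(0.1222)), (268, 82, np.float64(0.122)), (272, 95, np.float64(0.119)), (276, 97, np.float64(0.1081)), (280, 97, np.float64(0.1108)), (284, 97, np.float64(0.1135)), (288, 93, np.float64(0.1158)), (292, 89, np.float64(0.1182)), (296, 86, np.float64(0.1203))]
go [0.0004, 0.0017, -0.0008] [0.0011, 0.0001, 0.0049] rows>= 0.1
```

>>> play_rows([
  [0,0.001,0,0,0,0,0.4],
  [0,0.001,0,0,0,0,0.3],
  [0,0.001,0,0,0,0,0.3],
  [0,0.001,0,0,0,0,0.3],
  [0,0.001,0,0,0,0,0.3],
], force=10)

```text
time_s: 18.4
tcp_pos: [0.5578, -0.1093, 0.1011]
tool_rot: [180.0, 20.0, 173.9]
force: [1.1, -2.5, -1.3]
gripper_width: 0.046
grasp_force: 9.9
```

>>> play_rows([
  [0.0002,-0.0003,0.0005,0.0076,0,0.0209,0.3],
  [0.0004,-0.0006,0.0009,0.0152,0,0.0418,0.3],
  [0.0006,-0.0009,0.0014,0.0228,0,0.0626,0.3],
  [0.0008,-0.0012,0.0018,0.0304,0,0.0835,0.3],
  [0.0011,-0.0015,0.0023,0.038,0,0.1044,0.3],
])

```text
time_s: 18.9
tcp_pos: [0.5575, -0.11, 0.1002]
tool_rot: [180.0, 20.0, 153.8]
force: [-0.7, -3.2, -0.1]
gripper_width: 0.0461
grasp_force: 10.0
```

```bash
python3 -c "
from nut import *
where();nutz()"
```

```text
t 18.9 grasp [ 0.556  -0.1092  0.1049] closing dir 63.8 axis [ 0.307 -0.151 -0.94 ] F [-0.7 -3.2 -0.1] T [-0.42  0.13 -0.04] w 0.0461 j [-14.  26. 111. -11.  23. -69.]
blue z [(192, 44, np.float64(0.0796)), (196, 60, np.float64(0.081)), (200, 72, np.float64(0.0817)), (204, 80, np.float64(0.0818)), (208, 85, np.float64(0.0826)), (212, 90, np.float64(0.0857)), (216, 93, np.float64(0.0889)), (220, 94, np.float64(0.0927)), (224, 96, np.float64(0.0961)), (228, 96, np.float64(0.0991)), (232, 95, np.float64(0.1025)), (236, 85, np.float64(0.1064)), (240, 86, np.float64(0.1093)), (244, 88, np.float64(0.112)), (248, 90, np.float64(0.1143)), (252, 91, np.float64(0.1192)), (256, 94, np.float64(0.1204)), (260, 95, np.float64(0.1211)), (264, 97, np.float64(0.1214)), (268, 79, np.float64(0.1213)), (272, 95, np.float64(0.1046)), (276, 95, np.float64(0.107)), (280, 94, np.float64(0.1095)), (284, 93, np.float64(0.1125)), (288, 92, np.float64(0.1149)), (292, 89, np.float64(0.1172)), (296, 86, np.float64(0.1194))]
```

>>> play_rows([
  [0.0001,-0.0002,0.0003,0.0038,0,0.0104,0.3],
  [0.0002,-0.0003,0.0005,0.0076,0,0.0209,0.3],
  [0.0003,-0.0005,0.0007,0.0114,0,0.0313,0.3],
  [0.0004,-0.0006,0.0009,0.0152,0,0.0418,0.3],
  [0.0005,-0.0008,0.0012,0.019,0,0.0522,0.3],
])

```text
time_s: 19.45
tcp_pos: [0.5572, -0.1101, 0.0997]
tool_rot: [-180.0, 20.0, 144.0]
force: [-0.8, -2.7, 0.8]
gripper_width: 0.046
grasp_force: 10.0
```

```bash
python3 -c "
from nut import *
where();nutz()"|cut -c1-330
```

```text
t 19.45 grasp [ 0.5558 -0.1091  0.1044] closing dir 54.0 axis [ 0.276 -0.201 -0.94 ] F [-0.8 -2.7  0.8] T [-0.36  0.12  0.02] w 0.046 j [-12.  26. 111. -18.  26. -51.]
blue z [(192, 45, np.float64(0.0791)), (196, 60, np.float64(0.0806)), (200, 71, np.float64(0.081)), (204, 79, np.float64(0.0814)), (208, 86, np.float64(0.0822)), (212, 90, np.float64(0.0851)), (216, 93, np.float64(0.0885)), (220, 94, np.float64(0.0919)), (224, 96, np.float64(0.0952)), (228, 96, np.float64(0.0986)), (232, 96, np.
```

>>> play_rows([
  [0.0001,-0.0002,0.0003,0.0038,0,0.0104,0.3],
  [0.0002,-0.0003,0.0005,0.0076,0,0.0209,0.3],
  [0.0002,-0.0003,0.0005,0.0076,0,0.0209,0.3],
  [0.0002,-0.0003,0.0005,0.0076,0,0.0209,0.3],
  [0.0002,-0.0003,0.0005,0.0076,0,0.0209,0.3],
])

```text
time_s: 20.0
tcp_pos: [0.5572, -0.1102, 0.0994]
tool_rot: [180.0, 20.0, 140.1]
force: [-1.3, -4.0, 2.1]
gripper_width: 0.0457
grasp_force: 9.9
```

```bash
python3 -c "
from nut import *
where();nutz()"
```

```text
t 20.0 grasp [ 0.5559 -0.1091  0.1041] closing dir 50.1 axis [ 0.262 -0.219 -0.94 ] F [-1.3 -4.   2.1] T [-0.4   0.1  -0.15] w 0.0457 j [-12.  27. 110. -21.  27. -44.]
blue z [(192, 44, np.float64(0.0791)), (196, 59, np.float64(0.0805)), (200, 71, np.float64(0.0809)), (204, 79, np.float64(0.0811)), (208, 85, np.float64(0.0817)), (212, 90, np.float64(0.0849)), (216, 93, np.float64(0.0885)), (220, 94, np.float64(0.0914)), (224, 96, np.float64(0.0948)), (228, 96, np.float64(0.0981)), (232, 96, np.float64(0.1019)), (236, 84, np.float64(0.1057)), (240, 86, np.float64(0.1089)), (244, 88, np.float64(0.1115)), (248, 89, np.float64(0.1138)), (252, 91, np.float64(0.1184)), (256, 93, np.float64(0.1196)), (260, 95, np.float64(0.1207)), (264, 96, np.float64(0.1208)), (268, 76, np.float64(0.1205)), (272, 91, np.float64(0.1191)), (276, 95, np.float64(0.1064)), (280, 95, np.float64(0.1089)), (284, 93, np.float64(0.1115)), (288, 93, np.float64(0.1141)), (292, 88, np.float64(0.1167)), (296, 86, np.float64(0.119))]
```

```bash
cat > cmp.py <<'E'
from nut import *
for n in("wrist","top"):
    im=get_image(n);P=pts(im);hsv=cv2.cvtColor(im["pixels"],cv2.COLOR_RGB2HSV)
    m=((hsv[...,0]>100)&(hsv[...,0]<130)&(hsv[...,1]>110))
    for nm,c in(("bare",(.5555,-.109)),("fixed",(.596,.045))):
        r=np.hypot(P[...,0]-c[0],P[...,1]-c[1]);z=P[...,2]
        f=m&(r>.0268)&(r<.0295)&(z<.09);t=m&(r<.024)&(r>.0155)&(z>.11)
        print(n,nm,"flange",f.sum(),np.median(z[f]).round(4),"top",t.sum(),np.median(z[t]).round(4))
    if n=="wrist":save(im,"w8")
E
python3 cmp.py
```

```text
wrist bare flange 756 0.08 top 3243 0.12
wrist fixed flange 1089 0.0793 top 1652 0.1182
top bare flange 0 nan top 24 0.1199
top fixed flange 13 0.0818 top 152 0.1195
  return _methods._mean(a, axis=axis, dtype=dtype,
  ret = ret.dtype.type(ret / rcount)
```

>>> play_rows([
  [0.0001,-0.0002,0.0003,0.0038,0,0.0104,0.3],
  [0.0002,-0.0003,0.0005,0.0076,0,0.0209,0.3],
  [0.0003,-0.0004,0.0006,0.0095,0,0.0261,0.3],
  [0.0003,-0.0004,0.0006,0.0095,0,0.0261,0.3],
  [0.0003,-0.0004,0.0006,0.0095,0,0.0261,0.3],
])

```text
time_s: 20.65
tcp_pos: [0.5572, -0.1103, 0.0992]
tool_rot: [180.0, 20.0, 135.0]
force: [-1.7, -4.0, 2.2]
gripper_width: 0.0461
grasp_force: 10.0
```

```bash
python3 -c "
from nut import *
where()"; python3 cmp.py 2>/dev/null
```

```text
t 20.65 grasp [ 0.556  -0.1091  0.1039] closing dir 45.0 axis [ 0.242 -0.241 -0.94 ] F [-1.7 -4.   2.2] T [-0.64  0.04 -0.12] w 0.0461 j [-11.  27. 109. -23.  29. -37.]
wrist bare flange 715 0.08 top 3128 0.1199
wrist fixed flange 1166 0.0794 top 1686 0.1173
top bare flange 0 nan top 3 0.1206
top fixed flange 16 0.0809 top 153 0.1192
```

>>> play_rows([
  [0.0001,-0.0002,0.0003,0.0038,0,0.0104,0.3],
  [0.0002,-0.0003,0.0005,0.0076,0,0.0209,0.3],
  [0.0003,-0.0004,0.0006,0.0095,0,0.0261,0.3],
  [0.0003,-0.0004,0.0006,0.0095,0,0.0261,0.3],
  [0.0003,-0.0004,0.0006,0.0095,0,0.0261,0.3],
])

```text
time_s: 21.25
tcp_pos: [0.5571, -0.1103, 0.0989]
tool_rot: [180.0, 20.0, 130.0]
force: [-1.6, -4.4, 4.1]
gripper_width: 0.0466
grasp_force: 10.0
```

```bash
python3 -c "
from nut import *
where()"; python3 cmp.py 2>/dev/null
```

```text
t 21.25 grasp [ 0.556  -0.109   0.1036] closing dir 40.0 axis [ 0.22  -0.262 -0.94 ] F [-1.6 -4.4  4.1] T [-0.66 -0.06 -0.08] w 0.0466 j [-10.  28. 109. -25.  31. -30.]
wrist bare flange 712 0.0799 top 3046 0.1199
wrist fixed flange 1287 0.0794 top 1935 0.1178
top bare flange 0 nan top 18 0.1185
top fixed flange 10 0.08 top 154 0.1191
```

```bash
python3 - <<'E'
from nut import *
ax=np.array([.0405,.154]);ax/=np.linalg.norm(ax);pp=np.array([ax[1],-ax[0]]);c=np.array([.5758,-.032])
for src in("w4.npz","w6.npz",None):
    im=dict(np.load(src)) if src else get_image("wrist")
    P=pts(im);d=P[...,:2]-c;a=d@ax;b=d@pp;hsv=cv2.cvtColor(im["pixels"],cv2.COLOR_RGB2HSV)
    k=(abs(a)<.105)&(abs(b)<.048)&(P[...,2]>.066)&(P[...,2]<.084)&(abs(a+.08)>.034)&(abs(a-.08)>.036)&~((hsv[...,0]>95)&(hsv[...,0]<135)&(hsv[...,1]>90))
    A=np.c_[a[k],b[k],np.ones(k.sum())];z=P[k][:,2]
    s=np.ones(len(z),bool)
    for _ in range(4):
        q=np.linalg.lstsq(A[s],z[s],rcond=None)[0];e=z-A@q;s=abs(e)<2.5*e[s].std()
    print(src,s.sum(),"slope a",q[0].round(4),"b",q[1].round(4),"z@bare",(q[2]-.08*q[0]).round(4),"z@fixed",(q[2]+.08*q[0]).round(4))
E
```

```text
w4.npz 10765 slope a -0.0267 b -0.0011 z@bare 0.0785 z@fixed 0.0742
w6.npz 30791 slope a -0.02 b -0.0001 z@bare 0.0775 z@fixed 0.0744
None 26755 slope a 0.0013 b -0.0001 z@bare 0.0741 z@fixed 0.0743
```

The plate is now level: its slope has gone from −0.027 to about 0, with both ends at 0.0742. The nut has stopped descending after about 146° of turn, so it is home. I'll release it and back off.

>>> play_rows([
  [0,0,0,0,0,0,0.8],
  [0,0,0,0,0,0,0.8],
  [0,0,0,0,0,0,0.8],
  [0,0,0,0,0,0,0.8],
  [0,0,-0.02,0,0,0,0.8],
])

```text
time_s: 21.9
tcp_pos: [0.5547, -0.1081, 0.1058]
tool_rot: [-179.9, 19.9, 130.0]
force: [0.6, 1.0, 0.1]
gripper_width: 0.074
grasp_force: 0.0
```

>>> play_rows([
  [0,0,-0.06,0,0,0,0.8],
  [0,0,-0.12,0,0,0,0.8],
  [0,0,-0.18,0,0,0,0.8],
  [0,0,-0.24,0,0,0,0.8],
  [0,0,-0.28,0,0,0,0.8],
])

```text
time_s: 22.4
tcp_pos: [0.5305, -0.0784, 0.2137]
tool_rot: [179.9, 20.0, 130.0]
force: [0.9, -0.3, 0.0]
gripper_width: 0.0743
grasp_force: 0.0
```

>>> play_rows([
  [0.08,0,-0.03,0,0,0,0.8],
  [0.16,0,-0.06,0,0,0,0.8],
  [0.16,0,-0.06,0,0,0,0.8],
  [0.16,0,-0.06,0,0,0,0.8],
  [0.16,0,-0.06,0,0,0,0.8],
])

```text
time_s: 22.9
tcp_pos: [0.4873, -0.0269, 0.2127]
tool_rot: [180.0, 20.0, 130.0]
force: [0.3, -0.8, 0.8]
gripper_width: 0.0742
grasp_force: 0.0
```

```bash
python3 -c "
from nut import *
where()
for n in('top',):
    im=get_image(n);P=pts(im);z=P[...,2]
    hsv=cv2.cvtColor(im['pixels'],cv2.COLOR_RGB2HSV);m=((hsv[...,0]>100)&(hsv[...,0]<130)&(hsv[...,1]>110))
    for c in((.5555,-.109),(.596,.045)):
        r=np.hypot(P[...,0]-c[0],P[...,1]-c[1]);t=m&(r<.03)&(z>.11);print(n,t.sum(),np.median(z[t]),P[t].mean(0))
im=get_image('side');cv2.imwrite('pics/f.png',cv2.resize(im['pixels'][100:300,220:520,::-1],None,fx=2.5,fy=2.5))
"; python3 cmp.py 2>/dev/null
```

```text
t 22.9 grasp [ 0.4862 -0.0256  0.2174] closing dir 40.0 axis [ 0.22  -0.262 -0.94 ] F [ 0.3 -0.8  0.8] T [0.13 0.12 0.01] w 0.0742 j [ -1.  10. 113. -22.  45. -27.]
top 172 0.11885117793206046 [ 0.55477417 -0.10743426  0.11862047]
top 132 0.11956166071316654 [0.59981274 0.04544622 0.11902559]
wrist bare flange 226 0.0801 top 968 0.1202
wrist fixed flange 256 0.0795 top 1716 0.12
top bare flange 18 0.0798 top 147 0.1188
top fixed flange 2 0.0783 top 115 0.1193
```

View pics/f.png

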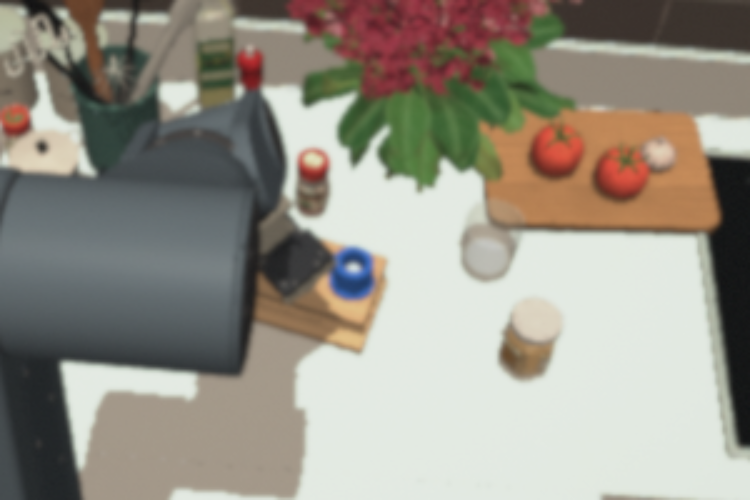

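The final picture shows the nut on its stud at (352,272) with its top level with the fixed nut's (0.120 each). The jars and the glass are undisturbed, and the gripper is clear.

```bash
python3 -c "
from station import job_done
print(job_done())"
```

```text
the job is handed in; nothing more can be done
None
```

The blue nut is threaded onto its stud and screwed home, with the plate measuring level on its stop. The nut is let go, the jars and glass were not moved, and the job was handed in at about 23 s.

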